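# Load the keyed cups on an indexing sample changer

### The job

Prepare the sample changer for a run: first lift the used, grey-capped cup off the spindle in the opening of the clear cover and stand it in the steel tray. Then, through that opening, set the red-capped reference cup and every blue-capped sample cup on the bench onto empty spindles, turning each while pressing down until its keyed socket drops fully home, and use the centre knob to index the table to the next empty place. Finish with the table clicked in so that the reference cup is under the measuring head, and leave the other things on the bench where they are.

Things in the scene. Friction and masses are not known exactly. Their poses are not given: they have to be found in the camera images.
- changer: white bench-top sample changer, fixed, 320 x 290 mm, housing 46 mm high; origin on the bench below the table's axis, x from the opening at the front to the measuring head at the rear, z up. Its U-shaped clear cover (top 160 mm up) leaves the front place and the knob open from above, 130 mm wide, and shuts off the other five places
- opening (a point): fixed to the changer: middle of the loading place at the front, in the opening of the clear cover, 90 mm from the table's axis, level with the places (74 mm above the bench); axes as changer
- read_spot (a point): fixed to the changer: the place under the measuring head, 90 mm behind the table's axis and three index steps from the opening, 74 mm above the bench. The white head spans 158 to 216 mm above the bench, from 61 mm behind the table's axis
- turntable (a joint): angle of the round six-place table, rad, growing counter-clockwise seen from above, no end stops; 0 at the start. A spring roller on a six-lobed cam gives a detent every pi/3 (1.047): let go anywhere, the table runs on to the nearest detent; about 0.25 N m turns it out of one. It may be turned either way
- knob (a point): top middle of the black bar knob on the table's axis, 194 mm above the bench; turns with the table. The bar is 52 mm long (the point's x), 14 mm thick (y) and 22 mm high; below it lies a disc 42 mm across
- place_1 (a point): place 1: point on the axis of its spindle where the origin of a cup that is home lies. x lies along the brass drive key across the spindle: 34 mm long, 7 mm wide, top 11.5 mm above this point. A domed pilot pin, 11 mm across, rises through it to 31 mm. A cup that does not match the key stays 10 mm high, on the key. Spindles turn in the table against a 0.18 N m brake
- place_2 (a point): place 2, as place 1. The places follow counter-clockwise, 60 degrees apart, 90 mm from the table's axis; place 1 is at the opening at the start. Each spindle's key stands at its own angle
- place_3 (a point): place 3, as place 1. The places follow counter-clockwise, 60 degrees apart, 90 mm from the table's axis; place 1 is at the opening at the start. Each spindle's key stands at its own angle
- place_4 (a point): place 4, as place 1. The places follow counter-clockwise, 60 degrees apart, 90 mm from the table's axis; place 1 is at the opening at the start. Each spindle's key stands at its own angle
- place_5 (a point): place 5, as place 1. The places follow counter-clockwise, 60 degrees apart, 90 mm from the table's axis; place 1 is at the opening at the start. Each spindle's key stands at its own angle
- place_6 (a point): place 6, as place 1. The places follow counter-clockwise, 60 degrees apart, 90 mm from the table's axis; place 1 is at the opening at the start. Each spindle's key stands at its own angle
- used_cup: used cup, grey cap, on the spindle in the opening at the start. White, round, 57 mm across (60 mm at the cap, 67 mm at the grey weighted foot), 76 mm tall, 0.18 kg. Origin: centre of its underside, z up. The cap's grip bar is 44 mm long (the cup's x), 14 mm thick (y) and spans 56 to 76 mm above the underside
- ref_cup: reference cup, red cap, standing on the bench; size and grip bar as used_cup. Under every cup is a socket 36 mm deep: two crossed slots, 9.5 mm wide, along the cup's x and y (black ticks round the outside mark the slot ends), so that it fits a spindle in four positions a quarter turn apart
- cup_a: sample cup, blue cap, standing on the bench, or absent in this run; shaped as used_cup and ref_cup tell. Origin: centre of its underside
- cup_b: sample cup, blue cap, standing on the bench, or absent in this run; shaped as used_cup and ref_cup tell. Origin: centre of its underside
- cup_c: sample cup, blue cap, standing on the bench, or absent in this run; shaped as used_cup and ref_cup tell. Origin: centre of its underside
- tray: shallow stainless tray for used cups, fixed, 200 mm (its x) by 140 mm (its y), wall 16 mm high, floor 3 mm thick. Origin: centre of its underside
- timer: bystander: white digital bench timer, 66 x 66 x 16 mm, loose in front of the changer; origin centre of its underside
Mind the look-alikes: they are no part of the job. Leave any purple look-alike of the cup_a alone. Leave any purple look-alike of the cup_c alone.

How it is judged (in metres and radians):
On the way, in this order (a step that is already met when the one before it is completed fails the run):
1. the used grey-capped cup stands in the steel tray (x of used_cup in the frame of tray between -0.085 and 0.085 m and y of used_cup in the frame of tray between -0.055 and 0.055 m and z of used_cup in the frame of tray below 0.008 m and angle between used_cup's own z axis and vertical below 0.1 rad and linear speed of used_cup below 0.03 m/s), for 0.2 s.
2. the reference cup and every sample cup are fully home on spindles (((horizontal distance between ref_cup and place_1 below 0.006 m and z of ref_cup in the frame of place_1 between -0.004 and 0.004 m) or (horizontal distance between ref_cup and place_2 below 0.006 m and z of ref_cup in the frame of place_2 between -0.004 and 0.004 m) or (horizontal distance between ref_cup and place_3 below 0.006 m and z of ref_cup in the frame of place_3 between -0.004 and 0.004 m) or (horizontal distance between ref_cup and place_4 below 0.006 m and z of ref_cup in the frame of place_4 between -0.004 and 0.004 m) or (horizontal distance between ref_cup and place_5 below 0.006 m and z of ref_cup in the frame of place_5 between -0.004 and 0.004 m) or (horizontal distance between ref_cup and place_6 below 0.006 m and z of ref_cup in the frame of place_6 between -0.004 and 0.004 m)) and ((horizontal distance between cup_a and place_1 below 0.006 m and z of cup_a in the frame of place_1 between -0.004 and 0.004 m) or (horizontal distance between cup_a and place_2 below 0.006 m and z of cup_a in the frame of place_2 between -0.004 and 0.004 m) or (horizontal distance between cup_a and place_3 below 0.006 m and z of cup_a in the frame of place_3 between -0.004 and 0.004 m) or (horizontal distance between cup_a and place_4 below 0.006 m and z of cup_a in the frame of place_4 between -0.004 and 0.004 m) or (horizontal distance between cup_a and place_5 below 0.006 m and z of cup_a in the frame of place_5 between -0.004 and 0.004 m) or (horizontal distance between cup_a and place_6 below 0.006 m and z of cup_a in the frame of place_6 between -0.004 and 0.004 m)) and ((horizontal distance between cup_b and place_1 below 0.006 m and z of cup_b in the frame of place_1 between -0.004 and 0.004 m) or (horizontal distance between cup_b and place_2 below 0.006 m and z of cup_b in the frame of place_2 between -0.004 and 0.004 m) or (horizontal distance between cup_b and place_3 below 0.006 m and z of cup_b in the frame of place_3 between -0.004 and 0.004 m) or (horizontal distance between cup_b and place_4 below 0.006 m and z of cup_b in the frame of place_4 between -0.004 and 0.004 m) or (horizontal distance between cup_b and place_5 below 0.006 m and z of cup_b in the frame of place_5 between -0.004 and 0.004 m) or (horizontal distance between cup_b and place_6 below 0.006 m and z of cup_b in the frame of place_6 between -0.004 and 0.004 m)) and ((horizontal distance between cup_c and place_1 below 0.006 m and z of cup_c in the frame of place_1 between -0.004 and 0.004 m) or (horizontal distance between cup_c and place_2 below 0.006 m and z of cup_c in the frame of place_2 between -0.004 and 0.004 m) or (horizontal distance between cup_c and place_3 below 0.006 m and z of cup_c in the frame of place_3 between -0.004 and 0.004 m) or (horizontal distance between cup_c and place_4 below 0.006 m and z of cup_c in the frame of place_4 between -0.004 and 0.004 m) or (horizontal distance between cup_c and place_5 below 0.006 m and z of cup_c in the frame of place_5 between -0.004 and 0.004 m) or (horizontal distance between cup_c and place_6 below 0.006 m and z of cup_c in the frame of place_6 between -0.004 and 0.004 m))), for 0.2 s.
At the end, for the whole second after the job is handed in: The reference cup and every sample cup are home on spindles (origin within 4 mm of the place in height and 6 mm sideways), the reference cup within 12 mm of the read spot under the head, the table at rest; the used cup stands upright in the tray (all of step 1 and all of step 2 and horizontal distance between ref_cup and read_spot below 0.012 m and velocity of joint turntable between -0.05 and 0.05 rad/s); the robot touches nothing.
It fails at once if the bench timer is shifted by more than 3 cm (distance of timer from where it was at the start of the episode above 0.03 m).
Of cup_a, cup_b, cup_c only 2 to 3 are there at a start; the rules pass over those that are not, and their reading is None.
At some moment in a run one of ref_cup, cup_a, cup_b, cup_c may be knocked a few centimetres aside while the robot is not near it.
It also fails if it takes over 210 s, if anything falls off the work surface, if the arm or the gripper's body presses on something with over 40 N, if the wrist force passes 120 N, or if a joint passes its speed limit or range.

### The arm

A 6-joint arm with a two-finger parallel gripper is mounted at the origin on a cart in front of the work surface, level with it; the furniture and walls round the work are solid. World frame = base frame: x ahead of the robot, y to its left, z up, the work surface at z = 0. Lengths are in m, angles in degrees, forces in N, time in s.
With the tool pointing down it reaches from about 0.4 to 0.825 m from the base axis. Payload 7 kg.
Tool frame: the origin (TCP) lies at the very end of the fingers, on their centre line; the grasp point (between the pads) lies 19 mm behind it; z points along the fingers, y is the line along which they close (so a half turn about z gives the same grasp; the last joint's range is limited). The gripper opens to 88 mm and grips with 3 to 60 N. Pads are 19 mm wide; open, the fingers measure 130 mm over their backs; the gripper's body (78 mm by 193 mm) begins 47 mm behind the grasp point.
Start: joints at [-58.722, 20.546, 0.682, 0, -70.136, -16.507], TCP at [0.172, -0.653, 0.227] pointing down, gripper open.
Joint ranges: [-176.03, 176.03], [-82.01, 121.73], [-58.28, 71.71], [-173.87, 95.51], [-174.79, -0.11], [-173.66, 173.66]. Speed limits (degrees/s): [136.94, 136.94, 172.46, 180, 180, 180].

### API

Orientations are given as [roll, pitch, yaw] about the fixed x, y, z axes, in that order (R = Rz(yaw) Ry(pitch) Rx(roll)).
In Python, from plant import ctrl, cams, workorder gives the robot as it stands.
- The arm moves only by the tool play_rows, never from a script. Its argument "motion" is a list of rows, each an object of numbers: "x", "y", "z": the shift along the tool's x, y, z normalised to -1 to 1, where 1 is 0.025 m; "rx", "ry", "rz": the turn, a rotation vector about the tool's x, y, z normalised to -1 to 1, where 1 is 4 degrees. A call has 1 to 20 rows; each row shifts and turns the commanded pose from where the row before left it, along the tool's axes as they then stand; what a row does not reach is not made up. A row lasts 1/8 s, in which the tool goes at most 62.5 mm and 10.7 degrees, less where a joint would pass 70% of its speed; a pose out of reach is approached as far as the arm can. A call with a number of a shift or a turn outside -1 to 1 is refused whole. A call with a gripper value outside its range is refused whole. "fingers" is the opening, from -1 (shut) to 1 (fully open), set as the call begins (left out, the last holds). The fingers move at their own pace and stop on an object; the grip force is fixed at half the most. Time passes only in rows, so rows that do not move let the fingers close. It gives the time, the measured TCP pose, the force, the opening and the grip force at its end, in the units of the state.
- ctrl.get_obs(): the state, without advancing time (a new reading comes with each control period).
- cams.snapshot(name): name is "side" or "top"; returns the picture (384x512x3 uint8, blue, green, red); there is no depth.
- cams.get_calibration(name): a dict with "vertical_fov" (degrees; the focal length in pixels is half the picture's height over the tangent of half this angle, whatever the lens; pixels are square), "cx", "cy" (the principal point, pixels), "position" and "rotation" of the camera in the world. Camera axes: x right, y up, looking along -z (the intrinsics and any distortion apply to the point x, -y, -z); pixel columns grow to the right and rows downward; lengths in m; the calibration is good to about 2 mm. A picture is of the moment at which its call begins. get_calibration takes no time and is no camera call.
- workorder.close_job(): hands the job in; it is judged then, once.
The state is a dict: "clock": time; "joint_pos": joint angles; "qvel": joint speeds; "tau": joint torques, N m; "tool_pos": TCP position; "orientation": TCP orientation; "force": force on the tool from outside, world axes, zero at the start; "moment": the same for the moment, N m; "opening": finger opening in m; "gripper_force": force on a finger pad.
Only numpy, scipy, OpenCV 4.12 (cv2) and the standard library are available. Lean on these libraries where they do the work, as an engineer would, in place of code of your own. Each camera call takes 0.05 s, during which the arm holds its last target. There are 200 camera calls.

## Working session

There is one attempt and no reset: what is moved stays moved. The work goes in short steps, Python scripts to look and compute and a tool call to move; the robot and the scene stay as the last step left them, time stands still between calls to the robot, and variables do not carry over. Pictures are saved under pics/ and viewed, at most 14 in all, crops included, and the job is handed in when it is done.

Besides the shell and the picture viewer there is one more tool, called after ">>>" in YAML: its name, and indented under it one key for each argument. play_rows: Moves the arm, as the interface text tells. Its arguments: {"type":"object","properties":{"motion":{"type":"array"},"fingers":{"type":"number"}},"required":["motion"]}

```bash
mkdir -p pics; ls
python3 - <<'E'
from plant import ctrl,cams
import cv2
print(ctrl.get_obs())
for n in("side","top"):
    print(n,cams.get_calibration(n)); cv2.imwrite(f"pics/{n}0.png",cams.snapshot(n))
E
```

```text
pics
{'clock': 0.0, 'joint_pos': array([-5.87215851e+01,  2.05933639e+01,  6.32933818e-01, -2.24779889e-02,
       -7.01358968e+01, -1.65086077e+01]), 'qvel': array([-0.06891535, -0.02794695, -0.07002228,  0.02578817, -0.04400465,
       -0.08066534]), 'tau': array([-1.02944472e-03, -5.82719135e+01,  2.93062520e+01,  6.99750960e+00,
        7.18108247e-03, -1.74042757e-04]), 'tool_pos': array([ 0.17195734, -0.65220812,  0.22558713]), 'orientation': array([ 1.79901639e+02, -7.11581530e-03, -1.65237842e+02]), 'force': array([ 0.1453364 , -0.62171837,  0.8215854 ]), 'moment': array([ 0.0274314 , -0.00674391, -0.03784345]), 'gripper_force': 0.0, 'opening': 0.08791035903197984}
side {'vertical_fov': 42.54028621447535, 'cx': 255.58526826068865, 'cy': 195.48009370755585, 'position': array([ 0.48262076, -1.5540348 ,  1.66999497]), 'rotation': array([42.86396607,  0.68676364, -2.2803803 ])}
top {'vertical_fov': 54.99370463811796, 'cx': 260.19653481344767, 'cy': 192.3631871985736, 'position': array([ 0.20787258, -0.15667803,  1.60794064]), 'rotation': array([ 11.75845238,   0.11448364, -89.68686502])}
```

View pics/side0.png

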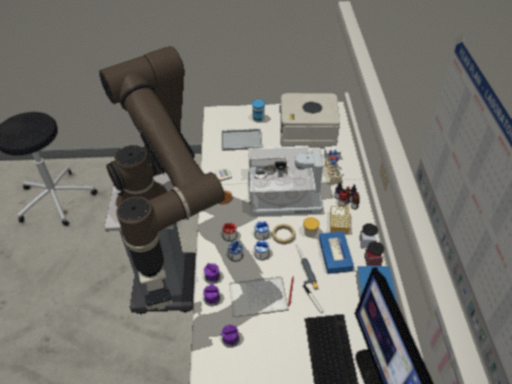

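View pics/top0.png

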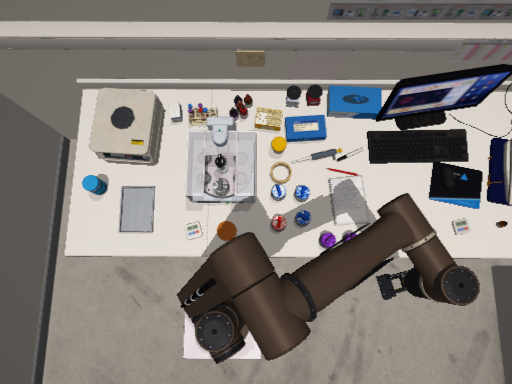

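The side view shows the red cup at (230,230) and blue cups at (262,228), (235,250), (262,249). The changer is around (285,180) and the tray at (241,140). In the top view the red cup is at (279,222), the blue cups at (279,191), (303,193), (303,218), the changer at (222,165) and the tray at (137,209). Next I'll enlarge crops.

```bash
cat > h.py <<'E'
import numpy as np, cv2
from scipy.spatial.transform import Rotation as R
from plant import ctrl,cams
def cam(n):
    c=cams.get_calibration(n); f=192/np.tan(np.radians(c["vertical_fov"]/2))
    return c,f,R.from_euler("xyz",c["rotation"],degrees=True).as_matrix()
def ray(n,p):
    c,f,M=cam(n); d=M@np.array([(p[0]-c["cx"])/f,-(p[1]-c["cy"])/f,-1]); return np.array(c["position"]),d
def proj(n,X):
    c,f,M=cam(n); q=(np.atleast_2d(X)-c["position"])@M
    return np.c_[c["cx"]+f*q[:,0]/-q[:,2], c["cy"]-f*q[:,1]/-q[:,2]]
def atz(n,p,z):
    o,d=ray(n,p); return o+d*(z-o[2])/d[2]
def tri(ps,pt):
    (a,u),(b,v)=ray("side",ps),ray("top",pt)
    s=np.linalg.lstsq(np.c_[u,-v],b-a,rcond=None)[0]
    return (a+s[0]*u+b+s[1]*v)/2, np.linalg.norm(a+s[0]*u-b-s[1]*v)
def crop(im,x0,y0,x1,y1,k,fn):
    cv2.imwrite(fn,cv2.resize(im[y0:y1,x0:x1],None,fx=k,fy=k,interpolation=cv2.INTER_CUBIC))
E
python3 - <<'E'
from h import *
t=cv2.imread("pics/top0.png");s=cv2.imread("pics/side0.png")
# left: changer+cups from top ; right: same from side
a=cv2.resize(t[110:240,180:320],None,fx=5,fy=4.6,interpolation=cv2.INTER_CUBIC)
crop(t,180,110,320,240,4.6*1.0,"pics/tc.png")
crop(s,195,140,335,270,4.6,"pics/sc.png")
print(proj("top",[0.,0,0]),proj("side",[0.,0,0]))
E
```

```text
[[222.97969572 320.04959761]] [[141.82956479 199.01870146]]
```

View pics/tc.png

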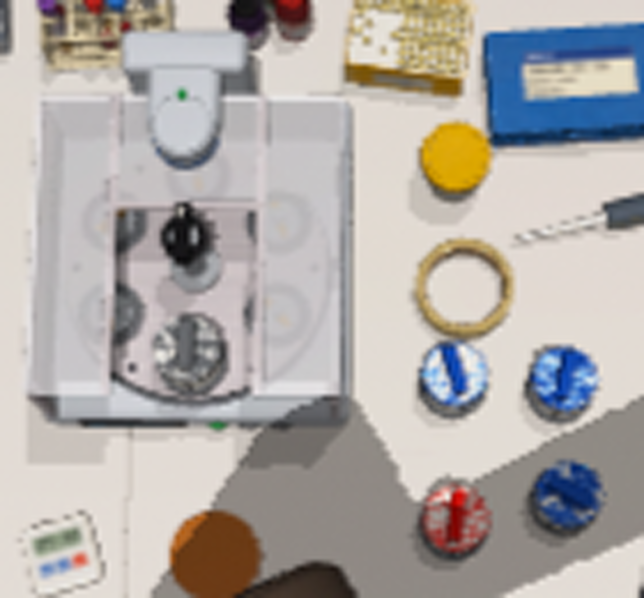

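View pics/sc.png

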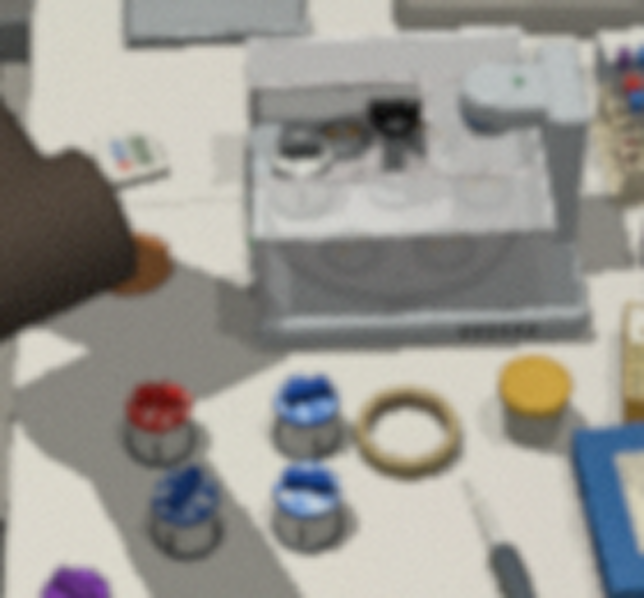

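The bars of the red and the three blue cups are visible, as are the knob at crop (186,235) and the used cup at crop (190,350). Now the positions.

Run:
```python
from h import *
np.set_printoptions(precision=4,suppress=True)
T=lambda x,y:(180+(x+.5)/4.6-.5,110+(y+.5)/4.6-.5)
S=lambda x,y:(195+(x+.5)/4.6-.5,140+(y+.5)/4.6-.5)
for n,s,t in [("red",(160,397),(456,514)),("A",(307,391),(454,370)),("B",(307,479),(565,375)),("C",(186,489),(567,490)),("used",(302,150),(190,345)),("knob",(396,107),(186,233))]:
    print(n,*tri(S(*s),T(*t)),atz("top",T(*t),.194 if n=="knob" else .076 if n!="used" else .15))
print("housing corners(top)",[atz("top",T(*p),.046)[:2] for p in [(58,420),(350,417),(345,100),(40,100)]])
# bar axis angles from colour
im=cv2.imread("pics/top0.png")
for n,(a,b) in dict(red=((459,490),(454,541)),A=((447,347),(461,396)),B=((570,349),(564,396)),C=((544,478),(592,502)),used=((190,318),(190,370))).items():
    z=.076 if n!="used" else .15
    p,q=atz("top",T(*a),z),atz("top",T(*b),z); print(n,"ang",np.degrees(np.arctan2(*(p-q)[1::-1])),(p+q)[:2]/2,np.linalg.norm(p-q))
# cover opening edges at z=.16, tray corners
print([atz("top",T(*p),.16)[:2] for p in [(118,208),(257,211),(118,375),(262,390)]])
print("tray",[atz("top",p,.016)[:2] for p in [(121,187),(153,187),(155,231),(120,231)]])
```

```text
red [ 0.4055 -0.2306  0.0614] 0.0001639003935686087 [ 0.4036 -0.2299  0.076 ]
A [ 0.5404 -0.2295  0.0606] 0.00010155915899842713 [ 0.5372 -0.2287  0.076 ]
B [ 0.5356 -0.3325  0.0635] 0.00015123267054107685 [ 0.533  -0.3311  0.076 ]
C [ 0.4284 -0.3333  0.0569] 0.00074458131389059 [ 0.426 -0.331  0.076]
used [0.5466 0.0092 0.1356] 0.0013023749826134759 [0.5426 0.0074 0.15  ]
knob [0.6356 0.0097 0.1872] 0.002686542459718364 [0.6321 0.0086 0.194 ]
housing corners(top) [array([0.4939, 0.1407]), array([ 0.4981, -0.1326]), array([ 0.812 , -0.1252]), array([0.8106, 0.1719])]
red ang -5.843300499100497 [ 0.4023 -0.2304] 0.0467524774682424
A ang 15.387613429083332 [ 0.5358 -0.2287] 0.047908781828877645
B ang -8.12821637809594 [ 0.5354 -0.333 ] 0.0448328192946189
C ang 63.271065980085694 [ 0.4261 -0.3319] 0.04843184161114098
used ang 1.556640691120836 [0.5436 0.0074] 0.047059401648974104
[array([0.6652, 0.0738]), array([ 0.663 , -0.0501]), array([0.5132, 0.0684]), array([ 0.5005, -0.0575])]
tray [array([0.5604, 0.4644]), array([0.5611, 0.3227]), array([0.3666, 0.3015]), array([0.3658, 0.4527])]
```

```bash
cat > p.py <<'E'
import sys
from h import *
# usage: p.py x y z yaw [yaw in which translation is done; default current]
o=ctrl.get_obs(); P=o["tool_pos"]; y=o["orientation"][2]
x,yy,z,w=map(float,sys.argv[1:5]); m=float(sys.argv[5]) if len(sys.argv)>5 else y
a=np.radians(m); d=np.array([x,yy,z])-P
t=np.array([np.cos(a)*d[0]+np.sin(a)*d[1],np.sin(a)*d[0]-np.cos(a)*d[1],-d[2]])/.025
print("t=%.1f"%o["clock"],"P",P.round(4),"rpy",o["orientation"].round(2),"F",o["force"].round(1),"open %.4f"%o["opening"],"q6 %.0f"%o["joint_pos"][5])
print("x,y,z units",t.round(2),"rz units %.2f"%(-((w-y+180)%360-180)/4))
E
python3 p.py .5435 .0075 .235 -178.5
```

```text
t=0.1 P [ 0.172  -0.6523  0.2257] rpy [ 1.7992e+02 -1.0000e-02 -1.6524e+02] F [-1.3 -0.2 -0.3] open 0.0872 q6 -17
x,y,z units [-21.1   21.73  -0.37] rz units 3.32
```

>>> play_rows:
  fingers: 0.1
  motion:
    - {"x":-0.95,"y":0.98,"z":-0.1}
    - {"x":-0.95,"y":0.98,"z":-0.1}
    - {"x":-0.95,"y":0.98,"z":-0.1}
    - {"x":-0.95,"y":0.98,"z":-0.1}
    - {"x":-0.95,"y":0.98,"z":-0.1}
    - {"x":-0.95,"y":0.98}
    - {"x":-0.95,"y":0.98}
    - {"x":-0.95,"y":0.98}
    - {"x":-0.95,"y":0.98}
    - {"x":-0.95,"y":0.98}
    - {"x":-0.95,"y":0.98}
    - {"x":-0.95,"y":0.98}
    - {"x":-0.95,"y":0.98}
    - {"x":-0.95,"y":0.98}
    - {"x":-0.95,"y":0.98}
    - {"x":-0.95,"y":0.98}
    - {"x":-0.95,"y":0.98}
    - {"x":-0.95,"y":0.98}
    - {"x":-0.95,"y":0.98}
    - {"x":-0.95,"y":0.98}

```text
$.motion[0]: bad value
```

```bash
python3 p.py .5435 .0075 .235 -178.5
```

```text
t=0.1 P [ 0.172  -0.6523  0.2257] rpy [ 1.7992e+02 -1.0000e-02 -1.6524e+02] F [-1.3 -0.2 -0.3] open 0.0872 q6 -17
x,y,z units [-21.1   21.73  -0.37] rz units 3.32
```

>>> play_rows:
  fingers: 0.1
  motion:
    - {"x":-0.95,"y":0.98,"z":-0.1,"rx":0,"ry":0,"rz":0}
    - {"x":-0.95,"y":0.98,"z":-0.1,"rx":0,"ry":0,"rz":0}
    - {"x":-0.95,"y":0.98,"z":-0.1,"rx":0,"ry":0,"rz":0}
    - {"x":-0.95,"y":0.98,"z":-0.1,"rx":0,"ry":0,"rz":0}
    - {"x":-0.95,"y":0.98,"z":0,"rx":0,"ry":0,"rz":0}
    - {"x":-0.95,"y":0.98,"z":0,"rx":0,"ry":0,"rz":0}
    - {"x":-0.95,"y":0.98,"z":0,"rx":0,"ry":0,"rz":0}
    - {"x":-0.95,"y":0.98,"z":0,"rx":0,"ry":0,"rz":0}
    - {"x":-0.95,"y":0.98,"z":0,"rx":0,"ry":0,"rz":0}
    - {"x":-0.95,"y":0.98,"z":0,"rx":0,"ry":0,"rz":0}
    - {"x":-0.95,"y":0.98,"z":0,"rx":0,"ry":0,"rz":0}
    - {"x":-0.95,"y":0.98,"z":0,"rx":0,"ry":0,"rz":0}
    - {"x":-0.95,"y":0.98,"z":0,"rx":0,"ry":0,"rz":0}
    - {"x":-0.95,"y":0.98,"z":0,"rx":0,"ry":0,"rz":0}
    - {"x":-0.95,"y":0.98,"z":0,"rx":0,"ry":0,"rz":0}
    - {"x":-0.95,"y":0.98,"z":0,"rx":0,"ry":0,"rz":0}
    - {"x":-0.95,"y":0.98,"z":0,"rx":0,"ry":0,"rz":0}
    - {"x":-0.95,"y":0.98,"z":0,"rx":0,"ry":0,"rz":0}
    - {"x":-0.95,"y":0.98,"z":0,"rx":0,"ry":0,"rz":0}
    - {"x":-0.95,"y":0.98,"z":0,"rx":0,"ry":0,"rz":0}

```text
clock: 2.6
tool_pos: [0.5066, -0.0567, 0.2363]
orientation: [180.0, -0.0, -165.2]
force: [1.4, -1.6, 0.4]
opening: 0.0484
gripper_force: 0.0
```

```bash
python3 p.py .5435 .0075 .235 -178.5
```

```text
t=2.6 P [ 0.5066 -0.0567  0.2363] rpy [ 1.7999e+02 -3.0000e-02 -1.6522e+02] F [ 1.4 -1.6  0.4] open 0.0484 q6 -91
x,y,z units [-2.08  2.11  0.05] rz units 3.32
```

>>> play_rows:
  motion:
    - {"x":-0.7,"y":0.7,"z":0,"rx":0,"ry":0,"rz":0}
    - {"x":-0.7,"y":0.7,"z":0,"rx":0,"ry":0,"rz":0}
    - {"x":-0.68,"y":0.71,"z":0,"rx":0,"ry":0,"rz":0}
    - {"x":0,"y":0,"z":0.5,"rx":0,"ry":0,"rz":0.83}
    - {"x":0,"y":0,"z":0.5,"rx":0,"ry":0,"rz":0.83}
    - {"x":0,"y":0,"z":0.5,"rx":0,"ry":0,"rz":0.83}
    - {"x":0,"y":0,"z":0.5,"rx":0,"ry":0,"rz":0.83}
    - {"x":0,"y":0,"z":0.5,"rx":0,"ry":0,"rz":0}
    - {"x":0,"y":0,"z":0.5,"rx":0,"ry":0,"rz":0}
    - {"x":0,"y":0,"z":0.5,"rx":0,"ry":0,"rz":0}
    - {"x":0,"y":0,"z":0.5,"rx":0,"ry":0,"rz":0}
    - {"x":0,"y":0,"z":0,"rx":0,"ry":0,"rz":0}

```text
clock: 4.1
tool_pos: [0.5426, 0.0063, 0.1354]
orientation: [-180.0, -0.1, -178.5]
force: [-0.3, 0.5, 0.8]
opening: 0.0484
gripper_force: 0.0
```

>>> play_rows:
  fingers: -1
  motion:
    - {"x":0,"y":0,"z":0,"rx":0,"ry":0,"rz":0}
    - {"x":0,"y":0,"z":0,"rx":0,"ry":0,"rz":0}
    - {"x":0,"y":0,"z":0,"rx":0,"ry":0,"rz":0}
    - {"x":0,"y":0,"z":0,"rx":0,"ry":0,"rz":0}

```text
clock: 4.6
tool_pos: [0.5434, 0.0066, 0.1368]
orientation: [180.0, 0.0, -178.5]
force: [-0.4, 3.2, -0.7]
opening: 0.0142
gripper_force: 29.5
```

```bash
python3 p.py .463 .385 .25 -178.5
```

```text
t=4.6 P [0.5434 0.0066 0.1368] rpy [ 1.7998e+02  3.0000e-02 -1.7851e+02] F [-0.4  3.2 -0.7] open 0.0142 q6 -110
x,y,z units [ 2.82 15.21 -4.53] rz units -0.00
```

>>> play_rows:
  motion:
    - {"x":0,"y":0,"z":-0.5,"rx":0,"ry":0,"rz":0}
    - {"x":0,"y":0,"z":-1,"rx":0,"ry":0,"rz":0}
    - {"x":0,"y":0,"z":-1,"rx":0,"ry":0,"rz":0}
    - {"x":0,"y":0,"z":-1,"rx":0,"ry":0,"rz":0}
    - {"x":0,"y":0,"z":-1,"rx":0,"ry":0,"rz":0}
    - {"x":0.2,"y":1,"z":0,"rx":0,"ry":0,"rz":0}
    - {"x":0.2,"y":1,"z":0,"rx":0,"ry":0,"rz":0}
    - {"x":0.2,"y":1,"z":0,"rx":0,"ry":0,"rz":0}
    - {"x":0.2,"y":1,"z":0,"rx":0,"ry":0,"rz":0}
    - {"x":0.2,"y":1,"z":0,"rx":0,"ry":0,"rz":0}
    - {"x":0.2,"y":1,"z":0,"rx":0,"ry":0,"rz":0}
    - {"x":0.2,"y":1,"z":0,"rx":0,"ry":0,"rz":0}
    - {"x":0.2,"y":1,"z":0,"rx":0,"ry":0,"rz":0}
    - {"x":0.2,"y":1,"z":0.2,"rx":0,"ry":0,"rz":0}
    - {"x":0.2,"y":1,"z":0.5,"rx":0,"ry":0,"rz":0}
    - {"x":0.2,"y":1,"z":0.5,"rx":0,"ry":0,"rz":0}
    - {"x":0.2,"y":1,"z":0.5,"rx":0,"ry":0,"rz":0}
    - {"x":0.2,"y":1,"z":0.5,"rx":0,"ry":0,"rz":0}
    - {"x":0.2,"y":1,"z":0.5,"rx":0,"ry":0,"rz":0}
    - {"x":0,"y":1,"z":0.5,"rx":0,"ry":0,"rz":0}

```text
clock: 7.1
tool_pos: [0.4632, 0.381, 0.1685]
orientation: [180.0, 0.0, -178.5]
force: [0.6, -0.2, -2.8]
opening: 0.0135
gripper_force: 29.9
```

```bash
python3 p.py .463 .385 .068 -178.5
python3 - <<'E'
from h import *
cv2.imwrite("pics/t1.png",cams.snapshot("top"));s=cams.snapshot("side");t=cv2.imread("pics/t1.png")
a=cv2.resize(t[150:250,100:225],(625,500),interpolation=2)
cv2.imwrite("pics/m1.png",a)
E
```

```text
t=7.1 P [0.4632 0.381  0.1685] rpy [ 180.      0.   -178.49] F [ 0.6 -0.2 -2.8] open 0.0135 q6 -147
x,y,z units [0.   0.16 4.02] rz units 0.00
```

View pics/m1.png

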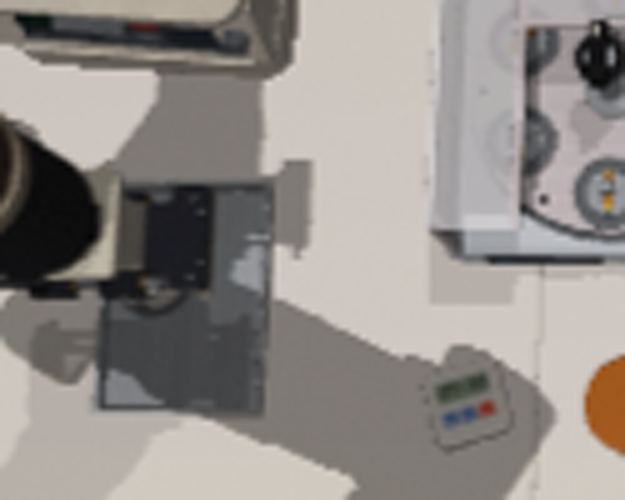

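The used cup is held. Spindle 1 is empty at (608,190), with its brass key along world x, matching the used cup's bar angle. Lowering into the tray.

>>> play_rows:
  motion:
    - {"x":0,"y":0.16,"z":0.8,"rx":0,"ry":0,"rz":0}
    - {"x":0,"y":0,"z":0.8,"rx":0,"ry":0,"rz":0}
    - {"x":0,"y":0,"z":0.8,"rx":0,"ry":0,"rz":0}
    - {"x":0,"y":0,"z":0.8,"rx":0,"ry":0,"rz":0}
    - {"x":0,"y":0,"z":0.5,"rx":0,"ry":0,"rz":0}
    - {"x":0,"y":0,"z":0.3,"rx":0,"ry":0,"rz":0}
    - {"x":0,"y":0,"z":0.1,"rx":0,"ry":0,"rz":0}
    - {"x":0,"y":0,"z":0,"rx":0,"ry":0,"rz":0}

```text
clock: 8.2
tool_pos: [0.4637, 0.3838, 0.0669]
orientation: [180.0, 0.0, -178.5]
force: [0.5, 0.3, -1.6]
opening: 0.0136
gripper_force: 29.9
```

```bash
python3 p.py .463 .385 .068 -178.5
```

```text
t=8.2 P [0.4637 0.3838 0.0669] rpy [ 1.7998e+02  2.0000e-02 -1.7850e+02] F [ 0.5  0.3 -1.6] open 0.0136 q6 -147
x,y,z units [ 0.03  0.05 -0.04] rz units -0.00
```

>>> play_rows:
  motion:
    - {"x":0,"y":0,"z":0.06,"rx":0,"ry":0,"rz":0}
    - {"x":0,"y":0,"z":0.06,"rx":0,"ry":0,"rz":0}
    - {"x":0,"y":0,"z":0,"rx":0,"ry":0,"rz":0}

```text
clock: 8.57
tool_pos: [0.4642, 0.3848, 0.0654]
orientation: [179.9, 0.1, -178.5]
force: [-2.7, 0.6, 7.3]
opening: 0.0137
gripper_force: 29.9
```

>>> play_rows:
  fingers: 0.1
  motion:
    - {"x":0,"y":0,"z":0,"rx":0,"ry":0,"rz":0}
    - {"x":0,"y":0,"z":0,"rx":0,"ry":0,"rz":0}
    - {"x":0,"y":0,"z":0,"rx":0,"ry":0,"rz":0}
    - {"x":0,"y":0,"z":-0.5,"rx":0,"ry":0,"rz":0}
    - {"x":0,"y":0,"z":-1,"rx":0,"ry":0,"rz":0}
    - {"x":0,"y":0,"z":-1,"rx":0,"ry":0,"rz":0}
    - {"x":0,"y":0,"z":-1,"rx":0,"ry":0,"rz":0}
    - {"x":0,"y":0,"z":-1,"rx":0,"ry":0,"rz":0}
    - {"x":0,"y":-1,"z":-1,"rx":0,"ry":0,"rz":0}
    - {"x":0,"y":-1,"z":-1,"rx":0,"ry":0,"rz":0}
    - {"x":0,"y":-1,"z":0,"rx":0,"ry":0,"rz":0}
    - {"x":0,"y":-1,"z":0,"rx":0,"ry":0,"rz":0}
    - {"x":0,"y":-1,"z":0,"rx":0,"ry":0,"rz":0}
    - {"x":0,"y":-1,"z":0,"rx":0,"ry":0,"rz":0}
    - {"x":0,"y":-1,"z":0,"rx":0,"ry":0,"rz":0}

```text
clock: 10.45
tool_pos: [0.4679, 0.2068, 0.2258]
orientation: [-180.0, -0.0, -178.5]
force: [0.9, 0.0, 0.2]
opening: 0.0482
gripper_force: 0.0
```

```bash
cat > look.py <<'E'
from h import *
np.set_printoptions(precision=4,suppress=True)
# cap centroids by colour: top view, assumed cap height .066; side alike as a check
def find(n):
    h=cv2.cvtColor(cams.snapshot(n),cv2.COLOR_BGR2HSV); H,S,V=cv2.split(h)
    for c,m in dict(red=((H<6)|(H>172))&(S>130)&(V>60),blue=(H>100)&(H<124)&(S>110)).items():
        k,l,st,ce=cv2.connectedComponentsWithStats(m.astype(np.uint8))
        for i in range(1,k):
            X=atz(n,ce[i],.068)
            if st[i,4]>25 and .3<X[0]<.65 and -.5<X[1]<.3: print(n,c,st[i,4],X[:2])
find("top");find("side")
E
python3 look.py; python3 p.py .4045 -.230 .15 -186
```

```text
top red 38 [ 0.4035 -0.2302]
top blue 44 [ 0.5363 -0.2279]
top blue 127 [ 0.5311 -0.3301]
top blue 113 [ 0.424  -0.3319]
side red 65 [ 0.4037 -0.2444]
side blue 69 [ 0.5404 -0.2457]
side blue 35 [ 0.4266 -0.3402]
side blue 43 [ 0.5374 -0.3374]
t=10.6 P [0.4678 0.206  0.2261] rpy [-1.7998e+02 -2.0000e-02 -1.7860e+02] F [-0.1  0.2  0.7] open 0.0484 q6 -134
x,y,z units [  2.96 -17.37   3.04] rz units 1.85
```

>>> play_rows:
  motion:
    - {"x":0.15,"y":-1,"z":0,"rx":0,"ry":0,"rz":0}
    - {"x":0.15,"y":-1,"z":0,"rx":0,"ry":0,"rz":0}
    - {"x":0.15,"y":-1,"z":0,"rx":0,"ry":0,"rz":0}
    - {"x":0.15,"y":-1,"z":0,"rx":0,"ry":0,"rz":0}
    - {"x":0.15,"y":-1,"z":0,"rx":0,"ry":0,"rz":0}
    - {"x":0.15,"y":-1,"z":0,"rx":0,"ry":0,"rz":0}
    - {"x":0.15,"y":-1,"z":0,"rx":0,"ry":0,"rz":0}
    - {"x":0.15,"y":-1,"z":0,"rx":0,"ry":0,"rz":0}
    - {"x":0.15,"y":-1,"z":0,"rx":0,"ry":0,"rz":0}
    - {"x":0.15,"y":-1,"z":0,"rx":0,"ry":0,"rz":0}
    - {"x":0.15,"y":-1,"z":0,"rx":0,"ry":0,"rz":0}
    - {"x":0.2,"y":-1,"z":0.5,"rx":0,"ry":0,"rz":0}
    - {"x":0.2,"y":-1,"z":0.5,"rx":0,"ry":0,"rz":0}
    - {"x":0.2,"y":-1,"z":0.5,"rx":0,"ry":0,"rz":0}
    - {"x":0.2,"y":-1,"z":0.5,"rx":0,"ry":0,"rz":0}
    - {"x":0.25,"y":-1,"z":0.5,"rx":0,"ry":0,"rz":0}
    - {"x":0.25,"y":-1,"z":0.5,"rx":0,"ry":0,"rz":0}
    - {"x":0,"y":-0.37,"z":0,"rx":0,"ry":0,"rz":0.9}
    - {"x":0,"y":0,"z":0,"rx":0,"ry":0,"rz":0.95}
    - {"x":0,"y":0,"z":0,"rx":0,"ry":0,"rz":0}

```text
clock: 13.05
tool_pos: [0.4048, -0.228, 0.1511]
orientation: [180.0, -0.0, 174.1]
force: [0.7, -0.1, 0.4]
opening: 0.0485
gripper_force: 0.0
```

```bash
python3 p.py .403 -.230 .061 -186
```

```text
t=13.1 P [ 0.4048 -0.228   0.1511] rpy [180.    -0.   174.07] F [ 0.7 -0.1  0.4] open 0.0485 q6 -91
x,y,z units [ 0.06 -0.09  3.6 ] rz units 0.02
```

>>> play_rows:
  motion:
    - {"x":0.06,"y":-0.09,"z":0.8,"rx":0,"ry":0,"rz":0}
    - {"x":0,"y":0,"z":0.8,"rx":0,"ry":0,"rz":0}
    - {"x":0,"y":0,"z":0.8,"rx":0,"ry":0,"rz":0}
    - {"x":0,"y":0,"z":0.8,"rx":0,"ry":0,"rz":0}
    - {"x":0,"y":0,"z":0.4,"rx":0,"ry":0,"rz":0}
    - {"x":0,"y":0,"z":0,"rx":0,"ry":0,"rz":0}
    - {"x":0,"y":0,"z":0,"rx":0,"ry":0,"rz":0}

```text
clock: 13.92
tool_pos: [0.4043, -0.2296, 0.0617]
orientation: [-180.0, 0.1, 174.1]
force: [-0.4, -0.5, 0.1]
opening: 0.048
gripper_force: 0.0
```

>>> play_rows:
  fingers: -1
  motion:
    - {"x":0,"y":0,"z":0,"rx":0,"ry":0,"rz":0}
    - {"x":0,"y":0,"z":0,"rx":0,"ry":0,"rz":0}
    - {"x":0,"y":0,"z":0,"rx":0,"ry":0,"rz":0}
    - {"x":0,"y":0,"z":0,"rx":0,"ry":0,"rz":0}

```text
clock: 14.42
tool_pos: [0.4039, -0.2296, 0.0612]
orientation: [-180.0, 0.0, 174.1]
force: [0.1, -2.9, -1.3]
opening: 0.0143
gripper_force: 29.2
```

```bash
python3 p.py .5435 .0075 .24 -178.5
```

```text
t=14.4 P [ 0.4039 -0.2296  0.0612] rpy [-1.7999e+02  1.0000e-02  1.7410e+02] F [ 0.1 -2.9 -1.3] open 0.0143 q6 -91
x,y,z units [-4.58 10.01 -7.15] rz units -1.85
```

>>> play_rows:
  motion:
    - {"x":0,"y":0,"z":-0.5,"rx":0,"ry":0,"rz":0}
    - {"x":0,"y":0,"z":-1,"rx":0,"ry":0,"rz":0}
    - {"x":0,"y":0,"z":-1,"rx":0,"ry":0,"rz":0}
    - {"x":0,"y":0,"z":-1,"rx":0,"ry":0,"rz":0}
    - {"x":0,"y":0,"z":-1,"rx":0,"ry":0,"rz":0}
    - {"x":-0.46,"y":1,"z":-1,"rx":0,"ry":0,"rz":0}
    - {"x":-0.46,"y":1,"z":-1,"rx":0,"ry":0,"rz":0}
    - {"x":-0.46,"y":1,"z":-0.65,"rx":0,"ry":0,"rz":0}
    - {"x":-0.46,"y":1,"z":0,"rx":0,"ry":0,"rz":0}
    - {"x":-0.46,"y":1,"z":0,"rx":0,"ry":0,"rz":0}
    - {"x":-0.46,"y":1,"z":0,"rx":0,"ry":0,"rz":0}
    - {"x":-0.46,"y":1,"z":0,"rx":0,"ry":0,"rz":0}
    - {"x":-0.46,"y":1,"z":0,"rx":0,"ry":0,"rz":0}
    - {"x":-0.46,"y":1,"z":0,"rx":0,"ry":0,"rz":0}
    - {"x":-0.46,"y":1,"z":0,"rx":0,"ry":0,"rz":0}
    - {"x":0,"y":0,"z":0,"rx":0,"ry":0,"rz":-0.95}
    - {"x":0,"y":0,"z":0,"rx":0,"ry":0,"rz":-0.9}
    - {"x":0,"y":0,"z":0,"rx":0,"ry":0,"rz":0}
    - {"x":0,"y":0,"z":0,"rx":0,"ry":0,"rz":0}

```text
clock: 16.8
tool_pos: [0.5441, 0.0076, 0.2398]
orientation: [180.0, -0.0, -178.6]
force: [-0.7, -1.2, -2.1]
opening: 0.0135
gripper_force: 29.9
```

```bash
python3 p.py .544 .0077 .151 -178.5
python3 - <<'E'
from h import *
t=cams.snapshot("side");crop(t,240,145,330,220,7,"pics/s2.png")
E
```

```text
t=16.8 P [0.5441 0.0076 0.2398] rpy [ 1.8000e+02 -1.0000e-02 -1.7859e+02] F [-0.7 -1.2 -2.1] open 0.0135 q6 -110
x,y,z units [0.   0.01 3.55] rz units -0.02
```

View pics/s2.png

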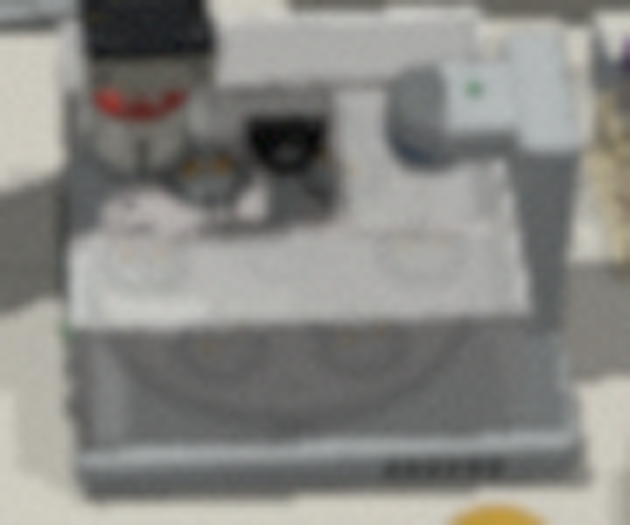

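The red cup is above spindle 1 and ready to go in.

>>> play_rows:
  motion:
    - {"x":0,"y":0,"z":0.8,"rx":0,"ry":0,"rz":0}
    - {"x":0,"y":0,"z":0.8,"rx":0,"ry":0,"rz":0}
    - {"x":0,"y":0,"z":0.8,"rx":0,"ry":0,"rz":0}
    - {"x":0,"y":0,"z":0.4,"rx":0,"ry":0,"rz":0}
    - {"x":0,"y":0,"z":0.3,"rx":0,"ry":0,"rz":0}
    - {"x":0,"y":0,"z":0.3,"rx":0,"ry":0,"rz":0}
    - {"x":0,"y":0,"z":0.2,"rx":0,"ry":0,"rz":0}
    - {"x":0,"y":0,"z":0,"rx":0,"ry":0,"rz":0}

```text
clock: 17.85
tool_pos: [0.5448, 0.0079, 0.1498]
orientation: [180.0, 0.1, -178.5]
force: [4.9, 2.0, -4.3]
opening: 0.0136
gripper_force: 29.9
```

```bash
python3 p.py .544 .0077 .135 -178.5
```

```text
t=17.9 P [0.5448 0.0079 0.1498] rpy [ 1.7995e+02  1.0000e-01 -1.7851e+02] F [ 4.9  2.  -4.3] open 0.0136 q6 -110
x,y,z units [ 0.03 -0.01  0.59] rz units -0.00
```

>>> play_rows:
  motion:
    - {"x":-0.06,"y":0,"z":0.1,"rx":0,"ry":0,"rz":0}
    - {"x":0,"y":0,"z":0.15,"rx":0,"ry":0,"rz":0}
    - {"x":0,"y":0,"z":0.15,"rx":0,"ry":0,"rz":0}
    - {"x":0,"y":0,"z":0.15,"rx":0,"ry":0,"rz":0}
    - {"x":0,"y":0,"z":0.05,"rx":0,"ry":0,"rz":0}
    - {"x":0,"y":0,"z":0,"rx":0,"ry":0,"rz":0}

```text
clock: 18.6
tool_pos: [0.551, 0.0077, 0.1405]
orientation: [180.0, 0.7, -178.3]
force: [3.2, 1.3, 29.0]
opening: 0.0136
gripper_force: 30.2
```

```bash
python3 p.py .544 .0077 .135 -178.5
```

```text
t=18.6 P [0.551  0.0077 0.1405] rpy [ 180.      0.71 -178.34] F [ 3.2  1.3 29. ] open 0.0136 q6 -110
x,y,z units [0.28 0.01 0.22] rz units 0.04
```

>>> play_rows:
  motion:
    - {"x":0,"y":0,"z":-0.2,"rx":0,"ry":0,"rz":0}
    - {"x":0,"y":0,"z":0,"rx":0,"ry":0,"rz":0}

```text
clock: 18.85
tool_pos: [0.5469, 0.0081, 0.1407]
orientation: [179.9, 0.2, -178.5]
force: [4.1, 5.1, 2.4]
opening: 0.0137
gripper_force: 30.0
```

```bash
python3 p.py .544 .0077 .135 -178.5
python3 - <<'E'
from h import *
t=cams.snapshot("side");crop(t,240,145,330,220,7,"pics/s3.png")
E
```

```text
t=18.9 P [0.5469 0.0081 0.1407] rpy [ 179.92    0.2  -178.5 ] F [4.1 5.1 2.4] open 0.0137 q6 -110
x,y,z units [ 0.12 -0.01  0.23] rz units -0.00
```

View pics/s3.png

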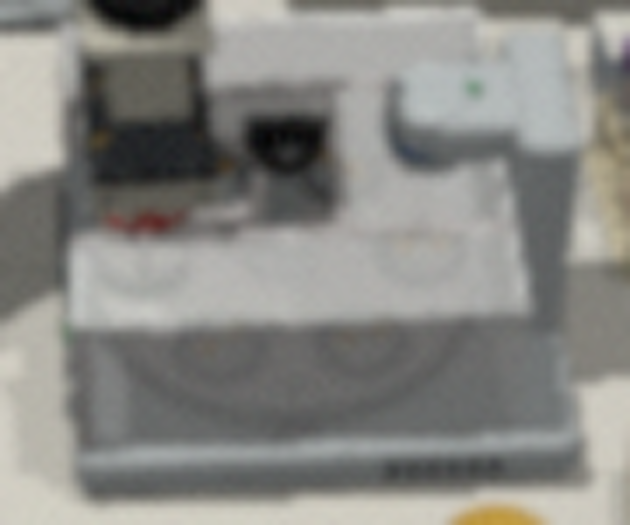

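>>> play_rows:
  motion:
    - {"x":0,"y":0,"z":0.12,"rx":0,"ry":0,"rz":0}
    - {"x":0,"y":0,"z":0,"rx":0,"ry":0,"rz":0.7}
    - {"x":0,"y":0,"z":0,"rx":0,"ry":0,"rz":0.7}
    - {"x":0,"y":0,"z":0,"rx":0,"ry":0,"rz":0.7}
    - {"x":0,"y":0,"z":0,"rx":0,"ry":0,"rz":0}

```text
clock: 19.52
tool_pos: [0.5463, 0.0084, 0.1368]
orientation: [179.9, 0.1, 173.1]
force: [3.6, 6.7, 0.1]
opening: 0.0137
gripper_force: 30.1
```

```bash
sed -i 's/"open %/"M",o["moment"].round(2),"open %/' p.py; python3 p.py .544 .0077 .135 -178.5
```

```text
t=19.5 P [0.5463 0.0084 0.1368] rpy [1.7990e+02 9.0000e-02 1.7307e+02] F [3.6 6.7 0.1] M [ 2.68 -1.26  0.13] open 0.0137 q6 -118
x,y,z units [ 0.09 -0.04  0.07] rz units -2.11
```

>>> play_rows:
  motion:
    - {"x":0,"y":0,"z":0,"rx":0,"ry":0,"rz":-0.7}
    - {"x":0,"y":0,"z":0,"rx":0,"ry":0,"rz":-0.7}
    - {"x":0,"y":0,"z":0,"rx":0,"ry":0,"rz":-0.7}
    - {"x":0,"y":0,"z":0,"rx":0,"ry":0,"rz":-0.7}
    - {"x":0,"y":0,"z":0,"rx":0,"ry":0,"rz":-0.7}
    - {"x":0,"y":0,"z":0,"rx":0,"ry":0,"rz":-0.7}

```text
clock: 20.27
tool_pos: [0.5466, 0.0085, 0.1369]
orientation: [179.9, 0.2, -170.0]
force: [4.7, 7.2, -0.7]
opening: 0.0136
gripper_force: 30.1
```

```bash
python3 p.py .544 .0077 .135 -178.5
```

```text
t=20.3 P [0.5466 0.0085 0.1369] rpy [ 1.7992e+02  1.6000e-01 -1.7003e+02] F [ 4.7  7.2 -0.7] M [ 2.74 -1.76 -0.19] open 0.0136 q6 -101
x,y,z units [ 0.11 -0.01  0.07] rz units 2.12
```

>>> play_rows:
  motion:
    - {"x":-0.05,"y":0.06,"z":0.06,"rx":0,"ry":0,"rz":0}
    - {"x":0,"y":0,"z":0.06,"rx":0,"ry":0,"rz":0}
    - {"x":0,"y":0,"z":0.06,"rx":0,"ry":0,"rz":0}
    - {"x":0,"y":0,"z":0,"rx":0,"ry":0,"rz":0}

```text
clock: 20.78
tool_pos: [0.5469, 0.0093, 0.1332]
orientation: [180.0, 0.1, -170.1]
force: [-1.1, 4.4, 9.3]
opening: 0.0137
gripper_force: 30.1
```

```bash
python3 p.py .544 .0077 .135 -178.5
```

```text
t=20.8 P [0.5469 0.0093 0.1332] rpy [ 1.7999e+02  8.0000e-02 -1.7010e+02] F [-1.1  4.4  9.3] M [ 2.02 -0.04 -0.16] open 0.0137 q6 -102
x,y,z units [ 0.13 -0.04 -0.07] rz units 2.10
```

>>> play_rows:
  fingers: 0.1
  motion:
    - {"x":0,"y":0,"z":0,"rx":0,"ry":0,"rz":0}
    - {"x":0,"y":0,"z":0,"rx":0,"ry":0,"rz":0}
    - {"x":0,"y":0,"z":0,"rx":0,"ry":0,"rz":0}
    - {"x":0,"y":0,"z":-0.5,"rx":0,"ry":0,"rz":0}
    - {"x":0,"y":0,"z":-1,"rx":0,"ry":0,"rz":0.5}
    - {"x":0,"y":0,"z":-1,"rx":0,"ry":0,"rz":1}
    - {"x":0,"y":0,"z":-1,"rx":0,"ry":0,"rz":1}

```text
clock: 21.65
tool_pos: [0.5464, 0.0089, 0.2215]
orientation: [-180.0, 0.0, 179.8]
force: [-0.3, 0.3, 0.1]
opening: 0.0482
gripper_force: 0.0
```

```bash
python3 p.py .636 .010 .177 -180
python3 - <<'E'
from h import *
t=cams.snapshot("top");crop(t,180,130,260,210,7,"pics/t4.png")
E
```

```text
t=21.6 P [0.5464 0.0089 0.2215] rpy [-1.8000e+02  2.0000e-02  1.7976e+02] F [-0.3  0.3  0.1] M [-0.01 -0.09 -0.  ] open 0.0482 q6 -112
x,y,z units [-3.58  0.06  1.78] rz units -0.06
```

View pics/t4.png

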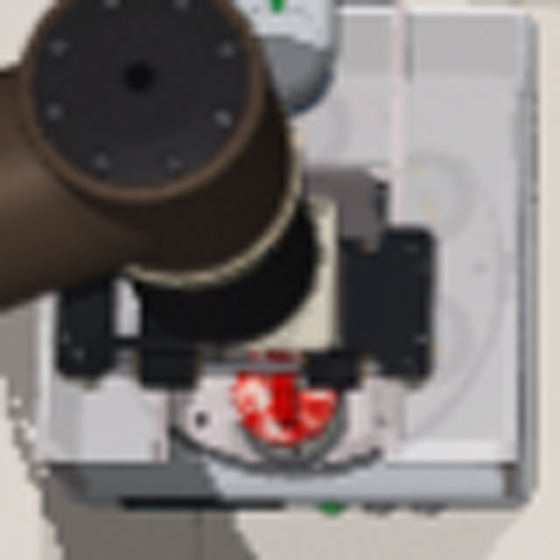

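The red cup sits on spindle 1 at about (288,415). Indexing with the knob.

>>> play_rows:
  motion:
    - {"x":-0.9,"y":0.06,"z":0,"rx":0,"ry":0,"rz":0}
    - {"x":-0.9,"y":0,"z":0,"rx":0,"ry":0,"rz":0}
    - {"x":-0.9,"y":0,"z":0,"rx":0,"ry":0,"rz":0}
    - {"x":-0.88,"y":0,"z":0,"rx":0,"ry":0,"rz":0}
    - {"x":0,"y":0,"z":0,"rx":0,"ry":0,"rz":0}
    - {"x":0,"y":0,"z":0.6,"rx":0,"ry":0,"rz":0}
    - {"x":0,"y":0,"z":0.6,"rx":0,"ry":0,"rz":0}
    - {"x":0,"y":0,"z":0.55,"rx":0,"ry":0,"rz":0}
    - {"x":0,"y":0,"z":0,"rx":0,"ry":0,"rz":0}

```text
clock: 22.82
tool_pos: [0.6349, 0.0102, 0.1744]
orientation: [-180.0, -0.2, 179.9]
force: [0.3, -0.1, 0.9]
opening: 0.048
gripper_force: 0.0
```

>>> play_rows:
  fingers: -1
  motion:
    - {"x":0,"y":0,"z":0,"rx":0,"ry":0,"rz":0}
    - {"x":0,"y":0,"z":0,"rx":0,"ry":0,"rz":0}
    - {"x":0,"y":0,"z":0,"rx":0,"ry":0,"rz":0}
    - {"x":0,"y":0,"z":0,"rx":0,"ry":0,"rz":0}

```text
clock: 23.32
tool_pos: [0.6361, 0.0106, 0.1763]
orientation: [180.0, 0.0, 179.9]
force: [-1.9, 13.8, 2.0]
opening: 0.0142
gripper_force: 17.3
```

```bash
python3 p.py .636 .010 .177 -180
```

```text
t=23.3 P [0.6361 0.0106 0.1763] rpy [1.7997e+02 3.0000e-02 1.7989e+02] F [-1.9 13.8  2. ] M [5.15 0.48 0.08] open 0.0142 q6 -109
x,y,z units [ 0.   -0.02 -0.03] rz units -0.03
```

>>> play_rows:
  motion:
    - {"x":0,"y":0.06,"z":0,"rx":0,"ry":0,"rz":0}
    - {"x":0,"y":0.04,"z":0,"rx":0,"ry":0,"rz":0}
    - {"x":0,"y":0,"z":0,"rx":0,"ry":0,"rz":-0.8}
    - {"x":0,"y":0,"z":0,"rx":0,"ry":0,"rz":-1}
    - {"x":0,"y":0,"z":0,"rx":0,"ry":0,"rz":-1}
    - {"x":0,"y":0,"z":0,"rx":0,"ry":0,"rz":-1}
    - {"x":0,"y":0,"z":0,"rx":0,"ry":0,"rz":-1}
    - {"x":0,"y":0,"z":0,"rx":0,"ry":0,"rz":-1}
    - {"x":0,"y":0,"z":0,"rx":0,"ry":0,"rz":-1}
    - {"x":0,"y":0,"z":0,"rx":0,"ry":0,"rz":-1}
    - {"x":0,"y":0,"z":0,"rx":0,"ry":0,"rz":-1}
    - {"x":0,"y":0,"z":0,"rx":0,"ry":0,"rz":-1}
    - {"x":0,"y":0,"z":0,"rx":0,"ry":0,"rz":-1}
    - {"x":0,"y":0,"z":0,"rx":0,"ry":0,"rz":-1}
    - {"x":0,"y":0,"z":0,"rx":0,"ry":0,"rz":-1}
    - {"x":0,"y":0,"z":0,"rx":0,"ry":0,"rz":-1}
    - {"x":0,"y":0,"z":0,"rx":0,"ry":0,"rz":-1}
    - {"x":0,"y":0,"z":0,"rx":0,"ry":0,"rz":-0.4}
    - {"x":0,"y":0,"z":0,"rx":0,"ry":0,"rz":0}

```text
clock: 25.7
tool_pos: [0.6352, 0.011, 0.1763]
orientation: [180.0, -0.2, -119.3]
force: [-1.8, -7.0, 0.8]
opening: 0.0142
gripper_force: 28.8
```

```bash
python3 p.py .636 .010 .177 -120
```

```text
t=25.7 P [0.6352 0.011  0.1763] rpy [ 1.7999e+02 -1.7000e-01 -1.1933e+02] F [-1.8 -7.   0.8] M [-2.6   0.57 -0.14] open 0.0142 q6 -48
x,y,z units [ 0.02 -0.05 -0.03] rz units 0.17
```

>>> play_rows:
  fingers: 0.1
  motion:
    - {"x":0,"y":0,"z":0,"rx":0,"ry":0,"rz":0}
    - {"x":0,"y":0,"z":0,"rx":0,"ry":0,"rz":0}
    - {"x":0,"y":0,"z":-0.6,"rx":0,"ry":0,"rz":0}
    - {"x":0,"y":0,"z":-0.8,"rx":0,"ry":0,"rz":0}
    - {"x":0,"y":0,"z":-0.8,"rx":0,"ry":0,"rz":1}
    - {"x":0,"y":0,"z":0,"rx":0,"ry":0,"rz":1}
    - {"x":0,"y":0,"z":0,"rx":0,"ry":0,"rz":1}
    - {"x":0,"y":0,"z":0,"rx":0,"ry":0,"rz":1}
    - {"x":0,"y":0,"z":0,"rx":0,"ry":0,"rz":1}
    - {"x":0,"y":0,"z":0,"rx":0,"ry":0,"rz":1}
    - {"x":0,"y":0,"z":0,"rx":0,"ry":0,"rz":1}
    - {"x":0,"y":0,"z":0,"rx":0,"ry":0,"rz":1}
    - {"x":0,"y":0,"z":0,"rx":0,"ry":0,"rz":1}
    - {"x":0,"y":0,"z":0,"rx":0,"ry":0,"rz":1}
    - {"x":0,"y":0,"z":0,"rx":0,"ry":0,"rz":1}
    - {"x":0,"y":0,"z":0,"rx":0,"ry":0,"rz":0.4}

```text
clock: 27.7
tool_pos: [0.6363, 0.0132, 0.2321]
orientation: [-180.0, 0.1, -164.9]
force: [-0.9, 0.7, 0.2]
opening: 0.0484
gripper_force: 0.0
```

```bash
python3 p.py .5385 -.229 .15 -165; python3 look.py
python3 - <<'E'
from h import *
t=cams.snapshot("top");crop(t,180,130,260,210,7,"pics/t5.png")
E
```

```text
t=27.7 P [0.6363 0.0132 0.2321] rpy [-1.8000e+02  7.0000e-02 -1.6494e+02] F [-0.9  0.7  0.2] M [-0.02 -0.01 -0.04] open 0.0484 q6 -94
x,y,z units [ 6.29 -8.34  3.29] rz units 0.01
top blue 42 [ 0.5371 -0.2275]
top blue 122 [ 0.5308 -0.3305]
top blue 47 [ 0.4309 -0.3427]
side blue 69 [ 0.5402 -0.2458]
side blue 42 [ 0.537  -0.3375]
side blue 27 [ 0.4295 -0.352 ]
```

View pics/t5.png

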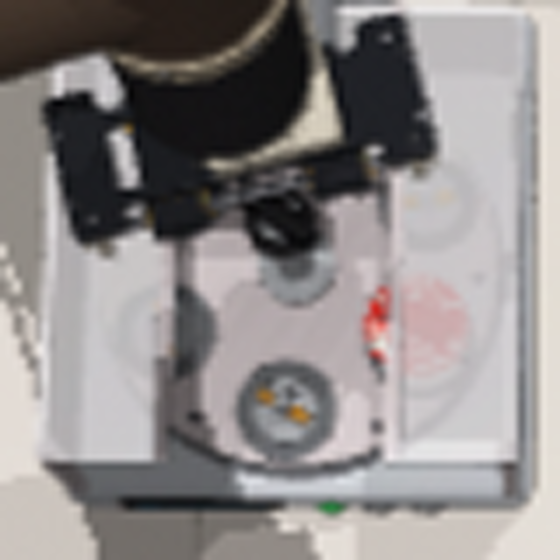

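>>> play_rows:
  motion:
    - {"x":0.63,"y":-0.83,"z":0,"rx":0,"ry":0,"rz":0}
    - {"x":0.63,"y":-0.83,"z":0,"rx":0,"ry":0,"rz":0}
    - {"x":0.63,"y":-0.83,"z":0,"rx":0,"ry":0,"rz":0}
    - {"x":0.63,"y":-0.83,"z":0,"rx":0,"ry":0,"rz":0}
    - {"x":0.63,"y":-0.83,"z":0,"rx":0,"ry":0,"rz":0}
    - {"x":0.63,"y":-0.83,"z":0,"rx":0,"ry":0,"rz":0}
    - {"x":0.63,"y":-0.83,"z":0,"rx":0,"ry":0,"rz":0}
    - {"x":0.63,"y":-0.83,"z":0,"rx":0,"ry":0,"rz":0}
    - {"x":0.63,"y":-0.83,"z":0.5,"rx":0,"ry":0,"rz":0}
    - {"x":0.63,"y":-0.83,"z":0.7,"rx":0,"ry":0,"rz":0}
    - {"x":0,"y":0,"z":0.9,"rx":0,"ry":0,"rz":0}
    - {"x":0,"y":0,"z":0.9,"rx":0,"ry":0,"rz":0}
    - {"x":0,"y":0,"z":0.9,"rx":0,"ry":0,"rz":0}
    - {"x":0,"y":0,"z":0.9,"rx":0,"ry":0,"rz":0}
    - {"x":0,"y":0,"z":0,"rx":0,"ry":0,"rz":0}

```text
clock: 29.72
tool_pos: [0.5359, -0.2293, 0.1097]
orientation: [179.9, -0.2, -165.0]
force: [-1.0, -0.1, 0.7]
opening: 0.0483
gripper_force: 0.0
```

```bash
python3 p.py .537 -.229 .061 -165
```

```text
t=29.7 P [ 0.5359 -0.2293  0.1097] rpy [ 179.92   -0.18 -164.97] F [-1.  -0.1  0.7] M [-0.01  0.02  0.04] open 0.0483 q6 -71
x,y,z units [-0.05 -0.    1.95] rz units 0.01
```

>>> play_rows:
  motion:
    - {"x":-0.03,"y":0,"z":0.7,"rx":0,"ry":0,"rz":0}
    - {"x":0,"y":0,"z":0.7,"rx":0,"ry":0,"rz":0}
    - {"x":0,"y":0,"z":0.55,"rx":0,"ry":0,"rz":0}
    - {"x":0,"y":0,"z":0,"rx":0,"ry":0,"rz":0}
    - {"x":0,"y":0,"z":0,"rx":0,"ry":0,"rz":0}

```text
clock: 30.35
tool_pos: [0.539, -0.2285, 0.0631]
orientation: [-180.0, 0.0, -164.9]
force: [0.6, -0.5, 0.0]
opening: 0.0481
gripper_force: 0.0
```

>>> play_rows:
  fingers: -1
  motion:
    - {"x":0,"y":0,"z":0,"rx":0,"ry":0,"rz":0}
    - {"x":0,"y":0,"z":0,"rx":0,"ry":0,"rz":0}
    - {"x":0,"y":0,"z":0,"rx":0,"ry":0,"rz":0}
    - {"x":0,"y":0,"z":0,"rx":0,"ry":0,"rz":0}

```text
clock: 30.85
tool_pos: [0.5389, -0.2284, 0.0626]
orientation: [-180.0, 0.0, -164.9]
force: [-0.1, -2.6, 0.2]
opening: 0.0138
gripper_force: 28.8
```

```bash
python3 p.py .547 .0095 .24 -206
```

```text
t=30.9 P [ 0.5389 -0.2284  0.0626] rpy [-1.7998e+02  2.0000e-02 -1.6490e+02] F [-0.1 -2.6  0.2] M [-0.76  0.17 -0.04] open 0.0138 q6 -71
x,y,z units [-2.79  9.1  -7.1 ] rz units 10.28
```

>>> play_rows:
  motion:
    - {"x":0,"y":0,"z":-0.5,"rx":0,"ry":0,"rz":0}
    - {"x":0,"y":0,"z":-1,"rx":0,"ry":0,"rz":1}
    - {"x":0,"y":0,"z":-1,"rx":0,"ry":0,"rz":1}
    - {"x":0,"y":0,"z":-1,"rx":0,"ry":0,"rz":1}
    - {"x":0,"y":0,"z":-1,"rx":0,"ry":0,"rz":1}
    - {"x":0,"y":0,"z":-1,"rx":0,"ry":0,"rz":1}
    - {"x":0,"y":0,"z":-1,"rx":0,"ry":0,"rz":1}
    - {"x":0,"y":0,"z":-0.6,"rx":0,"ry":0,"rz":1}
    - {"x":0,"y":0,"z":0,"rx":0,"ry":0,"rz":1}
    - {"x":0,"y":0,"z":0,"rx":0,"ry":0,"rz":1}
    - {"x":0,"y":0,"z":0,"rx":0,"ry":0,"rz":1}
    - {"x":0.43,"y":0.97,"z":0,"rx":0,"ry":0,"rz":0.3}
    - {"x":0.43,"y":0.97,"z":0,"rx":0,"ry":0,"rz":0}
    - {"x":0.43,"y":0.97,"z":0,"rx":0,"ry":0,"rz":0}
    - {"x":0.43,"y":0.97,"z":0,"rx":0,"ry":0,"rz":0}
    - {"x":0.43,"y":0.97,"z":0,"rx":0,"ry":0,"rz":0}
    - {"x":0.43,"y":0.97,"z":0,"rx":0,"ry":0,"rz":0}
    - {"x":0.43,"y":0.97,"z":0,"rx":0,"ry":0,"rz":0}
    - {"x":0.43,"y":0.97,"z":0,"rx":0,"ry":0,"rz":0}
    - {"x":0.43,"y":0.97,"z":0,"rx":0,"ry":0,"rz":0}

```text
clock: 33.35
tool_pos: [0.5467, 0.0113, 0.2403]
orientation: [180.0, -0.0, 153.9]
force: [-1.0, -0.6, -1.7]
opening: 0.0141
gripper_force: 29.7
```

```bash
python3 p.py .5475 .0098 .15 -206
```

```text
t=33.4 P [0.5467 0.0113 0.2403] rpy [ 1.7999e+02 -2.0000e-02  1.5390e+02] F [-1.  -0.6 -1.7] M [-0.01 -0.06 -0.02] open 0.0141 q6 -138
x,y,z units [-0.05 -0.04  3.61] rz units -0.03
```

>>> play_rows:
  motion:
    - {"x":-0.05,"y":-0.04,"z":0.8,"rx":0,"ry":0,"rz":0}
    - {"x":0,"y":0,"z":0.8,"rx":0,"ry":0,"rz":0}
    - {"x":0,"y":0,"z":0.8,"rx":0,"ry":0,"rz":0}
    - {"x":0,"y":0,"z":0.4,"rx":0,"ry":0,"rz":0}
    - {"x":0,"y":0,"z":0.3,"rx":0,"ry":0,"rz":0}
    - {"x":0,"y":0,"z":0.3,"rx":0,"ry":0,"rz":0}
    - {"x":0,"y":0,"z":0.1,"rx":0,"ry":0,"rz":0}
    - {"x":0,"y":0,"z":0,"rx":0,"ry":0,"rz":0}

```text
clock: 34.35
tool_pos: [0.5484, 0.0092, 0.1528]
orientation: [179.9, 0.0, 153.9]
force: [-0.6, 2.1, -0.0]
opening: 0.0136
gripper_force: 30.0
```

```bash
python3 p.py .5475 .0098 .137 -206
```

```text
t=34.4 P [0.5484 0.0092 0.1528] rpy [1.7994e+02 4.0000e-02 1.5390e+02] F [-0.6  2.1 -0. ] M [ 0.89 -0.17 -0.02] open 0.0136 q6 -138
x,y,z units [0.04 0.   0.63] rz units -0.03
```

>>> play_rows:
  motion:
    - {"x":0,"y":0,"z":0.15,"rx":0,"ry":0,"rz":0}
    - {"x":0,"y":0,"z":0.15,"rx":0,"ry":0,"rz":0}
    - {"x":0,"y":0,"z":0.1,"rx":0,"ry":0,"rz":0}
    - {"x":0,"y":0,"z":0.05,"rx":0,"ry":0,"rz":0}
    - {"x":0,"y":0,"z":0,"rx":0,"ry":0,"rz":0}

```text
clock: 34.98
tool_pos: [0.5481, 0.0089, 0.1409]
orientation: [180.0, 0.0, 153.9]
force: [1.6, 2.4, -0.6]
opening: 0.0138
gripper_force: 30.0
```

```bash
python3 p.py .5475 .0098 .137 -206
```

```text
t=35.0 P [0.5481 0.0089 0.1409] rpy [1.7999e+02 1.0000e-02 1.5389e+02] F [ 1.6  2.4 -0.6] M [ 0.93 -0.97  0.01] open 0.0138 q6 -138
x,y,z units [0.04 0.02 0.16] rz units -0.03
```

>>> play_rows:
  motion:
    - {"x":0,"y":0,"z":0.1,"rx":0,"ry":0,"rz":0}
    - {"x":0,"y":0,"z":0.1,"rx":0,"ry":0,"rz":0}
    - {"x":0,"y":0,"z":0.06,"rx":0,"ry":0,"rz":0}
    - {"x":0,"y":0,"z":0,"rx":0,"ry":0,"rz":0}

```text
clock: 35.48
tool_pos: [0.5483, 0.0088, 0.1353]
orientation: [180.0, 0.1, 153.9]
force: [-0.2, 3.3, 8.3]
opening: 0.0137
gripper_force: 30.0
```

```bash
python3 p.py .5475 .0098 .137 -206
```

```text
t=35.5 P [0.5483 0.0088 0.1353] rpy [1.7999e+02 6.0000e-02 1.5391e+02] F [-0.2  3.3  8.3] M [ 0.93 -0.05  0.02] open 0.0137 q6 -138
x,y,z units [ 0.05  0.02 -0.07] rz units -0.02
```

>>> play_rows:
  fingers: 0.1
  motion:
    - {"x":0,"y":0,"z":0,"rx":0,"ry":0,"rz":0}
    - {"x":0,"y":0,"z":0,"rx":0,"ry":0,"rz":0}
    - {"x":0,"y":0,"z":-0.5,"rx":0,"ry":0,"rz":0}
    - {"x":0,"y":0,"z":-1,"rx":0,"ry":0,"rz":0}
    - {"x":0,"y":0,"z":-1,"rx":0,"ry":0,"rz":-1}
    - {"x":0,"y":0,"z":-1,"rx":0,"ry":0,"rz":-1}
    - {"x":0,"y":0,"z":0,"rx":0,"ry":0,"rz":-1}
    - {"x":0,"y":0,"z":0,"rx":0,"ry":0,"rz":-1}
    - {"x":0,"y":0,"z":0,"rx":0,"ry":0,"rz":-1}
    - {"x":0,"y":0,"z":0,"rx":0,"ry":0,"rz":-1}
    - {"x":0,"y":0,"z":0,"rx":0,"ry":0,"rz":-1}
    - {"x":0,"y":0,"z":0,"rx":0,"ry":0,"rz":-1}
    - {"x":0,"y":0,"z":0,"rx":0,"ry":0,"rz":-1}
    - {"x":0,"y":0,"z":0,"rx":0,"ry":0,"rz":-1}
    - {"x":0,"y":0,"z":0,"rx":0,"ry":0,"rz":-1}
    - {"x":0,"y":0,"z":0,"rx":0,"ry":0,"rz":-1}
    - {"x":0,"y":0,"z":0,"rx":0,"ry":0,"rz":-1}
    - {"x":0,"y":0,"z":0,"rx":0,"ry":0,"rz":-1}
    - {"x":0,"y":0,"z":0,"rx":0,"ry":0,"rz":-1}
    - {"x":0,"y":0,"z":0,"rx":0,"ry":0,"rz":-1}

```text
clock: 37.98
tool_pos: [0.5478, 0.0087, 0.2227]
orientation: [-180.0, -0.0, -142.0]
force: [0.2, -0.0, 0.4]
opening: 0.0482
gripper_force: 0.0
```

```bash
python3 p.py .6357 .011 .177 -120 -120
```

```text
t=38.0 P [0.5478 0.0087 0.2227] rpy [-1.7999e+02 -1.0000e-02 -1.4198e+02] F [ 0.2 -0.   0.4] M [ 0.04  0.03 -0.01] open 0.0482 q6 -73
x,y,z units [-1.84 -3.    1.83] rz units -5.49
```

>>> play_rows:
  motion:
    - {"x":0,"y":0,"z":0,"rx":0,"ry":0,"rz":-1}
    - {"x":0,"y":0,"z":0,"rx":0,"ry":0,"rz":-1}
    - {"x":0,"y":0,"z":0,"rx":0,"ry":0,"rz":-1}
    - {"x":0,"y":0,"z":0,"rx":0,"ry":0,"rz":-1}
    - {"x":0,"y":0,"z":0,"rx":0,"ry":0,"rz":-1}
    - {"x":0,"y":0,"z":0,"rx":0,"ry":0,"rz":-0.5}
    - {"x":-0.46,"y":-0.75,"z":0,"rx":0,"ry":0,"rz":0}
    - {"x":-0.46,"y":-0.75,"z":0,"rx":0,"ry":0,"rz":0}
    - {"x":-0.46,"y":-0.75,"z":0,"rx":0,"ry":0,"rz":0}
    - {"x":-0.46,"y":-0.75,"z":0,"rx":0,"ry":0,"rz":0}
    - {"x":0,"y":0,"z":0,"rx":0,"ry":0,"rz":0}
    - {"x":0,"y":0,"z":0.6,"rx":0,"ry":0,"rz":0}
    - {"x":0,"y":0,"z":0.6,"rx":0,"ry":0,"rz":0}
    - {"x":0,"y":0,"z":0.6,"rx":0,"ry":0,"rz":0}
    - {"x":0,"y":0,"z":0,"rx":0,"ry":0,"rz":0}

```text
clock: 39.85
tool_pos: [0.6347, 0.0108, 0.1752]
orientation: [179.9, -0.1, -120.1]
force: [-0.5, 0.4, 1.0]
opening: 0.0481
gripper_force: 0.0
```

>>> play_rows:
  fingers: -1
  motion:
    - {"x":0,"y":0,"z":0,"rx":0,"ry":0,"rz":0}
    - {"x":0,"y":0,"z":0,"rx":0,"ry":0,"rz":0}
    - {"x":0,"y":0,"z":0,"rx":0,"ry":0,"rz":0}
    - {"x":0,"y":0,"z":0,"rx":0,"ry":0,"rz":0}

```text
clock: 40.35
tool_pos: [0.6356, 0.0112, 0.1773]
orientation: [180.0, 0.0, -120.1]
force: [-12.7, 9.1, 11.4]
opening: 0.0136
gripper_force: 27.4
```

```bash
python3 p.py .6357 .011 .177 -60
```

```text
t=40.4 P [0.6356 0.0112 0.1773] rpy [ 1.7997e+02  1.0000e-02 -1.2011e+02] F [-12.7   9.1  11.4] M [ 3.28  4.13 -0.41] open 0.0136 q6 -49
x,y,z units [ 0.01 -0.01  0.01] rz units -15.03
```

>>> play_rows:
  motion:
    - {"x":0,"y":0.06,"z":0,"rx":0,"ry":0,"rz":0}
    - {"x":0,"y":0.04,"z":0,"rx":0,"ry":0,"rz":0}
    - {"x":0,"y":0,"z":0,"rx":0,"ry":0,"rz":-0.8}
    - {"x":0,"y":0,"z":0,"rx":0,"ry":0,"rz":-1}
    - {"x":0,"y":0,"z":0,"rx":0,"ry":0,"rz":-1}
    - {"x":0,"y":0,"z":0,"rx":0,"ry":0,"rz":-1}
    - {"x":0,"y":0,"z":0,"rx":0,"ry":0,"rz":-1}
    - {"x":0,"y":0,"z":0,"rx":0,"ry":0,"rz":-1}
    - {"x":0,"y":0,"z":0,"rx":0,"ry":0,"rz":-1}
    - {"x":0,"y":0,"z":0,"rx":0,"ry":0,"rz":-1}
    - {"x":0,"y":0,"z":0,"rx":0,"ry":0,"rz":-1}
    - {"x":0,"y":0,"z":0,"rx":0,"ry":0,"rz":-1}
    - {"x":0,"y":0,"z":0,"rx":0,"ry":0,"rz":-1}
    - {"x":0,"y":0,"z":0,"rx":0,"ry":0,"rz":-1}
    - {"x":0,"y":0,"z":0,"rx":0,"ry":0,"rz":-1}
    - {"x":0,"y":0,"z":0,"rx":0,"ry":0,"rz":-1}
    - {"x":0,"y":0,"z":0,"rx":0,"ry":0,"rz":-1}
    - {"x":0,"y":0,"z":0,"rx":0,"ry":0,"rz":-0.4}
    - {"x":0,"y":0,"z":0,"rx":0,"ry":0,"rz":0}

```text
clock: 42.72
tool_pos: [0.635, 0.0111, 0.1773]
orientation: [-179.9, -0.1, -59.3]
force: [5.4, -6.6, -3.4]
opening: 0.0142
gripper_force: 29.0
```

>>> play_rows:
  fingers: 0.1
  motion:
    - {"x":0,"y":0,"z":0,"rx":0,"ry":0,"rz":0}
    - {"x":0,"y":0,"z":0,"rx":0,"ry":0,"rz":0}
    - {"x":0,"y":0,"z":-0.6,"rx":0,"ry":0,"rz":0}
    - {"x":0,"y":0,"z":-0.8,"rx":0,"ry":0,"rz":0}
    - {"x":0,"y":0,"z":-0.9,"rx":0,"ry":0,"rz":1}
    - {"x":0,"y":0,"z":0,"rx":0,"ry":0,"rz":1}
    - {"x":0,"y":0,"z":0,"rx":0,"ry":0,"rz":1}
    - {"x":0,"y":0,"z":0,"rx":0,"ry":0,"rz":1}
    - {"x":0,"y":0,"z":0,"rx":0,"ry":0,"rz":1}
    - {"x":0,"y":0,"z":0,"rx":0,"ry":0,"rz":1}
    - {"x":0,"y":0,"z":0,"rx":0,"ry":0,"rz":1}
    - {"x":0,"y":0,"z":0,"rx":0,"ry":0,"rz":1}
    - {"x":0,"y":0,"z":0,"rx":0,"ry":0,"rz":1}
    - {"x":0,"y":0,"z":0,"rx":0,"ry":0,"rz":1}
    - {"x":0,"y":0,"z":0,"rx":0,"ry":0,"rz":1}
    - {"x":0,"y":0,"z":0,"rx":0,"ry":0,"rz":1}
    - {"x":0,"y":0,"z":0,"rx":0,"ry":0,"rz":1}
    - {"x":0,"y":0,"z":0,"rx":0,"ry":0,"rz":1}
    - {"x":0,"y":0,"z":0,"rx":0,"ry":0,"rz":1}

```text
clock: 45.1
tool_pos: [0.6339, 0.0125, 0.2359]
orientation: [-179.9, 0.0, -119.4]
force: [0.3, -1.1, 0.1]
opening: 0.0483
gripper_force: 0.0
```

```bash
python3 p.py .535 -.332 .15 -117; python3 look.py
python3 - <<'E'
from h import *
t=cams.snapshot("top");cv2.imwrite("pics/t6f.png",t);crop(t,180,130,330,250,5,"pics/t6.png")
E
```

```text
t=45.1 P [0.6339 0.0125 0.2359] rpy [-1.7995e+02  4.0000e-02 -1.1942e+02] F [ 0.3 -1.1  0.1] M [ 0.07  0.04 -0.07] open 0.0483 q6 -48
x,y,z units [13.95 -3.32  3.44] rz units -0.61
top blue 122 [ 0.5308 -0.3305]
top blue 47 [ 0.4309 -0.3427]
side blue 43 [ 0.5374 -0.3374]
side blue 26 [ 0.4297 -0.3521]
```

View pics/t6.png

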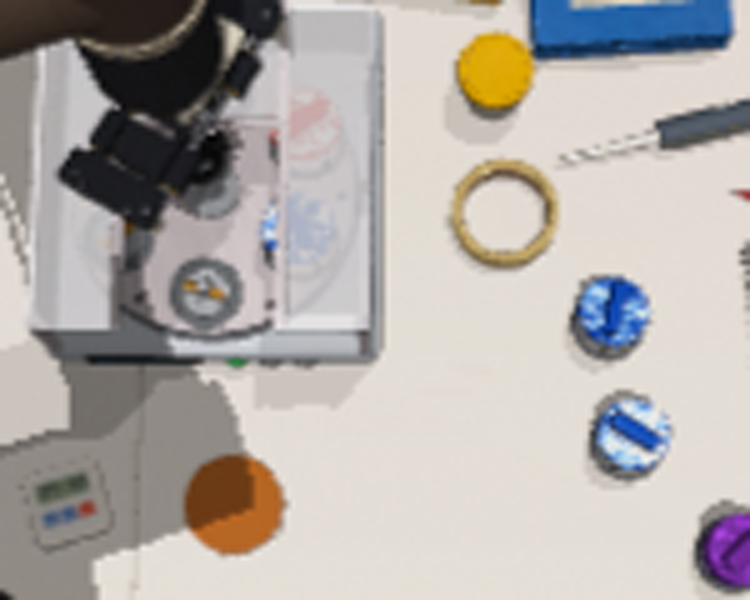

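Red and cup A are home under the cover at the right. Spindle 3's key lies at about 73°. Cup C was shifted and is now at crop (632,430).

```bash
python3 - <<'E'
from h import *
T=lambda x,y:(180+(x+.5)/5-.5,130+(y+.5)/5-.5)
for n,a,b,c in [("B",(613,281),(607,336),(612,309)),("C",(609,412),(657,448),(632,430))]:
    p,q=atz("top",T(*a),.076),atz("top",T(*b),.076); print(n,np.degrees(np.arctan2(*(p-q)[1::-1]))%180,(p+q)[:2]/2,np.linalg.norm(p-q),atz("top",T(*c),.076))
E
python3 p.py .534 -.3315 .15 -188; python3 p.py .534 -.3315 .15 -188 -188
```

```text
B 172.92940735368495 [ 0.53230116 -0.32755503] 0.048105207307979826 [ 0.53180195 -0.32923522  0.076     ]
C 52.66454840728861 [ 0.42838086 -0.34494761] 0.04976696664034279 [ 0.42834588 -0.3441508   0.076     ]
t=45.2 P [0.6339 0.0125 0.2356] rpy [-1.7996e+02  4.0000e-02 -1.1923e+02] F [-0.6 -0.   0.1] M [-0.02  0.1   0.01] open 0.0481 q6 -48
x,y,z units [13.96 -3.23  3.42] rz units 17.19
t=45.2 P [0.6339 0.0125 0.2356] rpy [-1.7996e+02  4.0000e-02 -1.1923e+02] F [-0.6 -0.   0.1] M [-0.02  0.1   0.01] open 0.0481 q6 -48
x,y,z units [  2.04 -14.18   3.42] rz units 17.19
```

>>> play_rows:
  motion:
    - {"x":1,"y":-0.23,"z":0,"rx":0,"ry":0,"rz":0}
    - {"x":1,"y":-0.23,"z":0,"rx":0,"ry":0,"rz":0}
    - {"x":1,"y":-0.23,"z":0,"rx":0,"ry":0,"rz":0}
    - {"x":1,"y":-0.23,"z":0,"rx":0,"ry":0,"rz":0}
    - {"x":1,"y":-0.23,"z":0,"rx":0,"ry":0,"rz":0}
    - {"x":1,"y":-0.23,"z":0,"rx":0,"ry":0,"rz":0}
    - {"x":1,"y":-0.23,"z":0,"rx":0,"ry":0,"rz":0}
    - {"x":1,"y":-0.23,"z":0,"rx":0,"ry":0,"rz":0}
    - {"x":1,"y":-0.23,"z":0,"rx":0,"ry":0,"rz":0}
    - {"x":1,"y":-0.23,"z":0,"rx":0,"ry":0,"rz":0}
    - {"x":1,"y":-0.23,"z":0,"rx":0,"ry":0,"rz":0}
    - {"x":1,"y":-0.23,"z":0,"rx":0,"ry":0,"rz":0}
    - {"x":1,"y":-0.23,"z":0,"rx":0,"ry":0,"rz":0}
    - {"x":0.93,"y":-0.18,"z":0,"rx":0,"ry":0,"rz":0}
    - {"x":0,"y":0,"z":0,"rx":0,"ry":0,"rz":1}
    - {"x":0,"y":0,"z":0,"rx":0,"ry":0,"rz":1}
    - {"x":0,"y":0,"z":0,"rx":0,"ry":0,"rz":1}
    - {"x":0,"y":0,"z":0,"rx":0,"ry":0,"rz":1}
    - {"x":0,"y":0,"z":0,"rx":0,"ry":0,"rz":1}
    - {"x":0,"y":0,"z":0,"rx":0,"ry":0,"rz":1}

```text
clock: 47.75
tool_pos: [0.5312, -0.3313, 0.2348]
orientation: [-180.0, -0.0, -143.5]
force: [0.0, -0.1, -0.6]
opening: 0.0482
gripper_force: 0.0
```

>>> play_rows:
  motion:
    - {"x":0,"y":0,"z":0.3,"rx":0,"ry":0,"rz":1}
    - {"x":0,"y":0,"z":0.5,"rx":0,"ry":0,"rz":1}
    - {"x":0,"y":0,"z":0.5,"rx":0,"ry":0,"rz":1}
    - {"x":0,"y":0,"z":0.5,"rx":0,"ry":0,"rz":1}
    - {"x":0,"y":0,"z":0.5,"rx":0,"ry":0,"rz":1}
    - {"x":0,"y":0,"z":0.5,"rx":0,"ry":0,"rz":1}
    - {"x":0,"y":0,"z":0.5,"rx":0,"ry":0,"rz":1}
    - {"x":0,"y":0,"z":0.5,"rx":0,"ry":0,"rz":1}
    - {"x":0,"y":0,"z":0.5,"rx":0,"ry":0,"rz":1}
    - {"x":0,"y":0,"z":0,"rx":0,"ry":0,"rz":1}
    - {"x":0,"y":0,"z":0,"rx":0,"ry":0,"rz":1}
    - {"x":0,"y":0,"z":0,"rx":0,"ry":0,"rz":0}

```text
clock: 49.25
tool_pos: [0.5315, -0.3312, 0.1273]
orientation: [-180.0, 0.0, 172.7]
force: [-1.0, 0.4, 0.7]
opening: 0.0483
gripper_force: 0.0
```

```bash
python3 p.py .533 -.330 .062 -188
```

```text
t=49.2 P [ 0.5315 -0.3312  0.1273] rpy [-1.8000e+02  1.0000e-02  1.7268e+02] F [-1.   0.4  0.7] M [-0.04 -0.02  0.01] open 0.0483 q6 -83
x,y,z units [-0.05  0.05  2.61] rz units 0.17
```

>>> play_rows:
  motion:
    - {"x":-0.05,"y":0.05,"z":0.7,"rx":0,"ry":0,"rz":0.1}
    - {"x":0,"y":0,"z":0.7,"rx":0,"ry":0,"rz":0}
    - {"x":0,"y":0,"z":0.7,"rx":0,"ry":0,"rz":0}
    - {"x":0,"y":0,"z":0.5,"rx":0,"ry":0,"rz":0}
    - {"x":0,"y":0,"z":0,"rx":0,"ry":0,"rz":0}
    - {"x":0,"y":0,"z":0,"rx":0,"ry":0,"rz":0}

```text
clock: 50.0
tool_pos: [0.5341, -0.3292, 0.0624]
orientation: [-180.0, 0.0, 172.3]
force: [0.7, -0.5, 0.4]
opening: 0.0482
gripper_force: 0.0
```

>>> play_rows:
  fingers: -1
  motion:
    - {"x":0,"y":0,"z":0,"rx":0,"ry":0,"rz":0}
    - {"x":0,"y":0,"z":0,"rx":0,"ry":0,"rz":0}
    - {"x":0,"y":0,"z":0,"rx":0,"ry":0,"rz":0}
    - {"x":0,"y":0,"z":0,"rx":0,"ry":0,"rz":0}

```text
clock: 50.5
tool_pos: [0.534, -0.3293, 0.0624]
orientation: [-180.0, 0.0, 172.3]
force: [1.7, -1.0, -2.1]
opening: 0.0137
gripper_force: 25.9
```

```bash
python3 p.py .547 .0098 .24 -197 -197
```

```text
t=50.5 P [ 0.534  -0.3293  0.0624] rpy [-1.7998e+02  4.0000e-02  1.7230e+02] F [ 1.7 -1.  -2.1] M [-0.23 -0.56  0.09] open 0.0137 q6 -84
x,y,z units [ 3.47 13.12 -7.1 ] rz units 2.32
```

>>> play_rows:
  motion:
    - {"x":0,"y":0,"z":-0.5,"rx":0,"ry":0,"rz":0}
    - {"x":0,"y":0,"z":-1,"rx":0,"ry":0,"rz":0.8}
    - {"x":0,"y":0,"z":-1,"rx":0,"ry":0,"rz":0.8}
    - {"x":0,"y":0,"z":-1,"rx":0,"ry":0,"rz":0.7}
    - {"x":0,"y":0,"z":-1,"rx":0,"ry":0,"rz":0}
    - {"x":0.25,"y":0.94,"z":-1,"rx":0,"ry":0,"rz":0}
    - {"x":0.25,"y":0.94,"z":-1,"rx":0,"ry":0,"rz":0}
    - {"x":0.25,"y":0.94,"z":-0.6,"rx":0,"ry":0,"rz":0}
    - {"x":0.25,"y":0.94,"z":0,"rx":0,"ry":0,"rz":0}
    - {"x":0.25,"y":0.94,"z":0,"rx":0,"ry":0,"rz":0}
    - {"x":0.25,"y":0.94,"z":0,"rx":0,"ry":0,"rz":0}
    - {"x":0.25,"y":0.94,"z":0,"rx":0,"ry":0,"rz":0}
    - {"x":0.25,"y":0.94,"z":0,"rx":0,"ry":0,"rz":0}
    - {"x":0.25,"y":0.94,"z":0,"rx":0,"ry":0,"rz":0}
    - {"x":0.25,"y":0.94,"z":0,"rx":0,"ry":0,"rz":0}
    - {"x":0.25,"y":0.94,"z":0,"rx":0,"ry":0,"rz":0}
    - {"x":0.25,"y":0.94,"z":0,"rx":0,"ry":0,"rz":0}
    - {"x":0.25,"y":0.94,"z":0,"rx":0,"ry":0,"rz":0}
    - {"x":0.22,"y":0.9,"z":0,"rx":0,"ry":0,"rz":0}
    - {"x":0,"y":0,"z":0,"rx":0,"ry":0,"rz":0}

```text
clock: 53.0
tool_pos: [0.5459, 0.0111, 0.24]
orientation: [180.0, -0.0, 163.2]
force: [0.8, -1.3, -2.2]
opening: 0.0137
gripper_force: 29.9
```

```bash
python3 p.py .547 .0098 .153 -197
```

```text
t=53.0 P [0.5459 0.0111 0.24  ] rpy [ 1.7998e+02 -1.0000e-02  1.6319e+02] F [ 0.8 -1.3 -2.2] M [-0.05 -0.05 -0.01] open 0.0137 q6 -129
x,y,z units [-0.06 -0.04  3.48] rz units 0.05
```

>>> play_rows:
  motion:
    - {"x":-0.06,"y":-0.04,"z":0.8,"rx":0,"ry":0,"rz":0}
    - {"x":0,"y":0,"z":0.8,"rx":0,"ry":0,"rz":0}
    - {"x":0,"y":0,"z":0.8,"rx":0,"ry":0,"rz":0}
    - {"x":0,"y":0,"z":0.4,"rx":0,"ry":0,"rz":0}
    - {"x":0,"y":0,"z":0.3,"rx":0,"ry":0,"rz":0}
    - {"x":0,"y":0,"z":0.3,"rx":0,"ry":0,"rz":0}
    - {"x":0,"y":0,"z":0.15,"rx":0,"ry":0,"rz":0}
    - {"x":0,"y":0,"z":0.15,"rx":0,"ry":0,"rz":0}
    - {"x":0,"y":0,"z":0.15,"rx":0,"ry":0,"rz":0}
    - {"x":0,"y":0,"z":0.1,"rx":0,"ry":0,"rz":0}
    - {"x":0,"y":0,"z":0,"rx":0,"ry":0,"rz":0}

```text
clock: 54.38
tool_pos: [0.5602, 0.0079, 0.1552]
orientation: [179.6, 1.6, 163.4]
force: [3.0, -9.4, 61.6]
opening: 0.0134
gripper_force: 61.4
```

```bash
python3 p.py .547 .0098 .135 -197
```

```text
t=54.4 P [0.5602 0.0079 0.1552] rpy [179.58   1.6  163.43] F [ 3.  -9.4 61.6] M [-3.48 -0.86  0.02] open 0.0134 q6 -128
x,y,z units [ 0.53 -0.08  0.81] rz units 0.11
```

>>> play_rows:
  motion:
    - {"x":0,"y":0,"z":-0.4,"rx":0,"ry":0,"rz":0}
    - {"x":0,"y":0,"z":-0.4,"rx":0,"ry":0,"rz":0}
    - {"x":0,"y":0,"z":-0.4,"rx":0,"ry":0,"rz":0}
    - {"x":0,"y":0,"z":0,"rx":0,"ry":0,"rz":0}

```text
clock: 54.88
tool_pos: [0.5471, 0.0086, 0.1709]
orientation: [-180.0, -0.0, 163.1]
force: [0.9, 0.4, -2.4]
opening: 0.0141
gripper_force: 39.3
```

```bash
python3 p.py .547 .0098 .135 -197
python3 - <<'E'
from h import *
t=cams.snapshot("side");crop(t,240,140,300,190,10,"pics/s7.png")
E
```

```text
t=54.9 P [0.5471 0.0086 0.1709] rpy [-1.7999e+02 -2.0000e-02  1.6310e+02] F [ 0.9  0.4 -2.4] M [ 0.   -0.09 -0.05] open 0.0141 q6 -128
x,y,z units [0.02 0.04 1.44] rz units 0.03
```

View pics/s7.png

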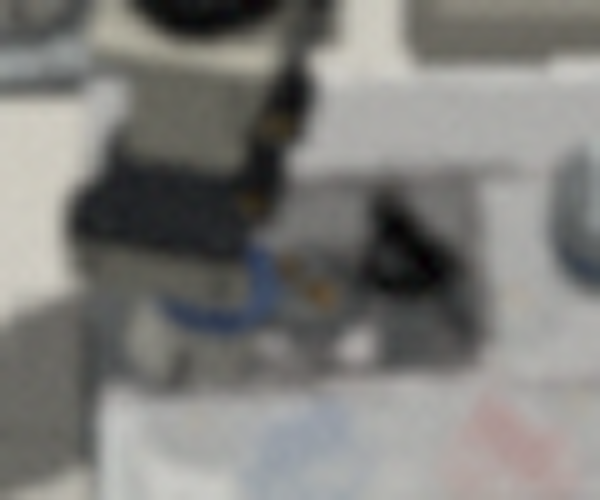

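>>> play_rows:
  motion:
    - {"x":0.1,"y":0.03,"z":0.2,"rx":0,"ry":0,"rz":0}
    - {"x":0,"y":0,"z":0.2,"rx":0,"ry":0,"rz":0}
    - {"x":0,"y":0,"z":0.15,"rx":0,"ry":0,"rz":0}
    - {"x":0,"y":0,"z":0,"rx":0,"ry":0,"rz":0}

```text
clock: 55.42
tool_pos: [0.5464, 0.0096, 0.1605]
orientation: [-180.0, 0.2, 163.2]
force: [-8.1, 0.2, 26.3]
opening: 0.0134
gripper_force: 44.6
```

```bash
python3 p.py .547 .0098 .135 -197
```

```text
t=55.4 P [0.5464 0.0096 0.1605] rpy [-179.99    0.21  163.19] F [-8.1  0.2 26.3] M [-0.11  3.4   0.07] open 0.0134 q6 -129
x,y,z units [-0.02  0.01  1.02] rz units 0.05
```

>>> play_rows:
  motion:
    - {"x":0,"y":0,"z":-0.25,"rx":0,"ry":0,"rz":0}
    - {"x":0.1,"y":0,"z":0,"rx":0,"ry":0,"rz":0}
    - {"x":0.05,"y":0,"z":0.1,"rx":0,"ry":0,"rz":0}
    - {"x":0,"y":0,"z":0.1,"rx":0,"ry":0,"rz":0}
    - {"x":0,"y":0,"z":0,"rx":0,"ry":0,"rz":0}

```text
clock: 56.05
tool_pos: [0.5428, 0.0108, 0.1613]
orientation: [180.0, 0.2, 163.2]
force: [-6.7, -0.4, 24.9]
opening: 0.0138
gripper_force: 43.7
```

```bash
python3 p.py .547 .0098 .135 -197
```

```text
t=56.0 P [0.5428 0.0108 0.1613] rpy [179.99   0.21 163.18] F [-6.7 -0.4 24.9] M [-0.03  2.91  0.01] open 0.0138 q6 -129
x,y,z units [-0.17  0.01  1.05] rz units 0.04
```

>>> play_rows:
  motion:
    - {"x":-0.1,"y":0,"z":-0.8,"rx":0,"ry":0,"rz":0}
    - {"x":-0.1,"y":0,"z":-1,"rx":0,"ry":0,"rz":0}
    - {"x":-0.05,"y":0,"z":-1,"rx":0,"ry":0,"rz":0}
    - {"x":0,"y":0,"z":0,"rx":0,"ry":0,"rz":0}
    - {"x":0,"y":0,"z":0,"rx":0,"ry":0,"rz":0}

```text
clock: 56.68
tool_pos: [0.5467, 0.0093, 0.2267]
orientation: [-180.0, -0.1, 163.1]
force: [0.3, -0.0, -1.8]
opening: 0.0136
gripper_force: 41.4
```

Run:
```python
from h import *
P=ctrl.get_obs()["tool_pos"]; print(P, ctrl.get_obs()["force"])
a=np.radians(np.arange(0,360,4))
k=8;x0,y0=235,125
im=cams.snapshot("side"); b=cv2.resize(im[y0:y0+65,x0:x0+75],None,fx=k,fy=k,interpolation=cv2.INTER_CUBIC)
def dr(r,z,c):
    X=np.c_[P[0]+r*np.cos(a),P[1]+r*np.sin(a),0*a+P[2]+z]
    for u,v in proj("side",X): cv2.circle(b,(int((u-x0+.5)*k),int((v-y0+.5)*k)),1,c,-1)
dr(.0335,-.058,(0,255,0)); dr(.030,-.002,(0,0,255)); dr(.0285,-.045,(0,255,255))
cv2.imwrite("pics/s8.png",b)
```

```text
[0.54667098 0.00927703 0.2267398 ] [ 0.32059079 -0.03112492 -1.75801932]
```

View pics/s8.png

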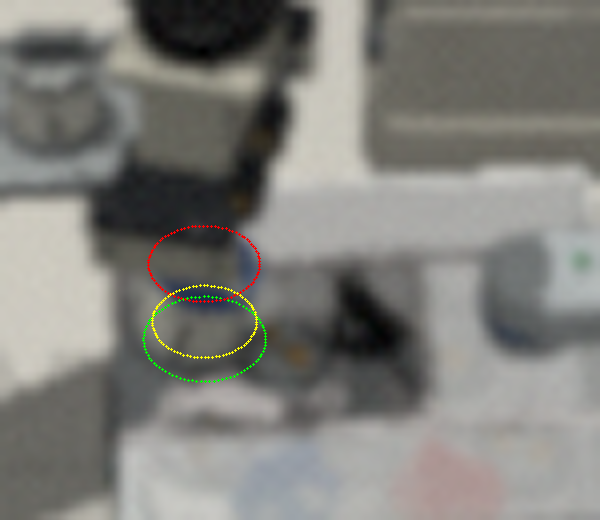

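Run:
```python
from h import *
def cup(fn,c,hr):
    im=cv2.imread(fn);h=cv2.cvtColor(im,cv2.COLOR_BGR2HSV).astype(int)
    b=im.astype(int)
    sat=(b[:,:,0]-b[:,:,2]) if hr=="b" else (b[:,:,2]-b[:,:,0])
    x,y=c; w=13
    s=np.clip(sat[y-w:y+w+1,x-w:x+w+1],0,200).astype(float); m=s>35
    k,l,st,ce=cv2.connectedComponentsWithStats(m.astype(np.uint8))
    i=1+np.argmax(st[1:,4]); ys,xs=np.where(l==i)
    bx=((xs.min()+xs.max())/2+x-w,(ys.min()+ys.max())/2+y-w)
    cc=(ce[i][0]+x-w,ce[i][1]+y-w)
    print(fn,hr,st[i],"centroid",atz("top",cc,.058)[:2].round(4),"box",atz("top",bx,.058)[:2].round(4))
    # rectangle of bar: darkest saturated
    v=b[y-w:y+w+1,x-w:x+w+1].max(2); mm=(l==i)&(v<np.percentile(v[l==i],35))
    ys,xs=np.where(mm); print("  bar median",atz("top",(np.mean(xs)+x-w,np.mean(ys)+y-w),.072)[:2].round(4))
cup("pics/top0.png",(278,222),"r");cup("pics/top0.png",(279,191),"b");cup("pics/top0.png",(303,193),"b")
for f in["pics/t6f.png"]: cup(f,(302,192),"b");cup(f,(306,216),"b")
```

```text
pics/top0.png r [  7   6  15  15 148] centroid [ 0.402  -0.2311] box [ 0.4031 -0.2319]
  bar median [ 0.3914 -0.2265]
pics/top0.png b [  5   6  15  14 100] centroid [ 0.5352 -0.2284] box [ 0.539  -0.2283]
  bar median [ 0.5341 -0.2243]
pics/top0.png b [  5   5  15  15 159] centroid [ 0.5335 -0.3324] box [ 0.533  -0.3312]
  bar median [ 0.5287 -0.3267]
pics/t6f.png b [  6   6  15  15 159] centroid [ 0.5335 -0.3324] box [ 0.533  -0.3312]
  bar median [ 0.5288 -0.3268]
pics/t6f.png b [ 6  7 15 11 88] centroid [ 0.4331 -0.3458] box [ 0.4335 -0.3464]
  bar median [ 0.4311 -0.3353]
```

>>> play_rows:
  motion:
    - {"x":0,"y":0,"z":-1,"rx":0,"ry":0,"rz":0}
    - {"x":0,"y":0,"z":-1,"rx":0,"ry":0,"rz":0}
    - {"x":-0.95,"y":0.29,"z":-0.4,"rx":0,"ry":0,"rz":0}
    - {"x":-0.95,"y":0.29,"z":0,"rx":0,"ry":0,"rz":0}
    - {"x":-0.95,"y":0.29,"z":0,"rx":0,"ry":0,"rz":0}
    - {"x":0,"y":0,"z":0,"rx":0,"ry":0,"rz":0}

```text
clock: 57.48
tool_pos: [0.6225, 0.0094, 0.2857]
orientation: [-179.9, -0.2, 163.1]
force: [-0.2, 0.4, -2.9]
opening: 0.0137
gripper_force: 41.0
```

Run:
```python
from h import *
ims=[cams.snapshot("top").astype(float) for _ in range(6)]; t=np.mean(ims,0).astype(np.uint8)
cv2.imwrite("pics/t9f.png",t);crop(t,195,165,247,205,14,"pics/t9.png")
print(ctrl.get_obs()["tool_pos"])
```

```text
[0.62146054 0.00937481 0.28839959]
```

View pics/t9.png

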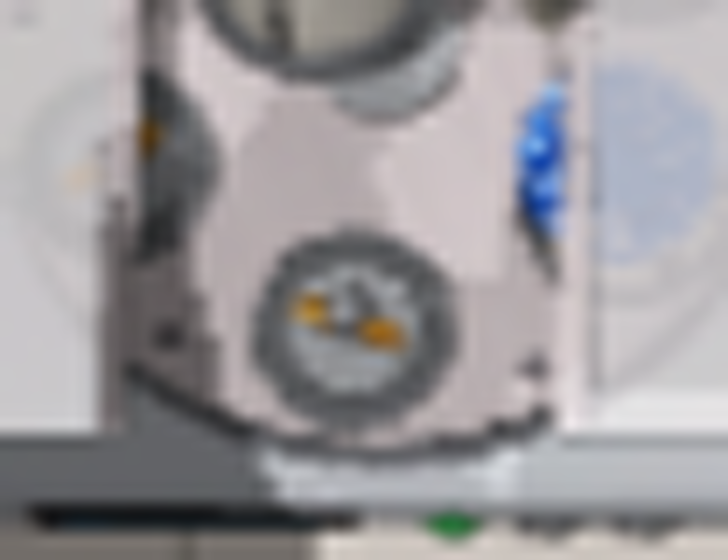

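Run:
```python
from h import *
for n,k,o,key,disc in [("t5",7,(180,130),(282.5,404.5),(287.5,411)),("t6",5,(180,130),(206,291),(205,292)),("t9",14,(195,165),(347,320),(352,332))]:
    f=lambda p:(o[0]+(p[0]+.5)/k-.5,o[1]+(p[1]+.5)/k-.5)
    print(n,atz("top",f(key),.0855)[:2],atz("top",f(disc),.072)[:2])
# match spindle patch between t6f and t9f vs static changer
a=cv2.imread("pics/t6f.png",0).astype(np.float32);b=cv2.imread("pics/t9f.png",0).astype(np.float32)
for nm,(x0,y0,x1,y1) in dict(spindle=(212,180,229,197),static=(205,190,250,206)).items():
    print(nm,cv2.phaseCorrelate(a[y0:y1,x0:x1],b[y0:y1,x0:x1]))
```

```text
t5 [0.54551637 0.01848852] [0.5444706  0.01688315]
t6 [0.54361739 0.01475062] [0.54571695 0.01710003]
t9 [0.54534881 0.02105209] [0.54460582 0.02099991]
spindle ((-0.8958717098267339, -0.03777262627973954), 0.7919888371302758)
static ((0.3724448108275773, -0.1505959205994145), 0.931369870238834)
```

```bash
python3 p.py .547 .0135 .172 -197
python3 - <<'E'
from h import *
# compare table features: spindle circle edges, t5-type frames all vs t9 by template matching of the spindle disc (rotation-insensitive ring): Hough
for f in ["t1","t6f","t9f"]:
    im=cv2.imread(f"pics/{f}.png",0)[170:205,200:245]; b=cv2.resize(im,None,fx=8,fy=8,interpolation=cv2.INTER_CUBIC)
    c=cv2.HoughCircles(cv2.GaussianBlur(b,(9,9),2),cv2.HOUGH_GRADIENT,1,300,param1=60,param2=15,minRadius=45,maxRadius=70)
    if c is not None:
        for u,v,r in c[0][:1]: 
            p=(200+(u+.5)/8-.5,170+(v+.5)/8-.5); print(f,p,r/8,atz("top",p,.072)[:2])
E
```

```text
t=57.8 P [0.6215 0.0094 0.2884] rpy [180.   -0.  163.1] F [ 0.   0.1 -1.8] M [-0.03 -0.02 -0.01] open 0.0135 q6 -126
x,y,z units [ 2.9  -0.71  4.66] rz units 0.02
t1 (np.float32(221.875), np.float32(188.625)) 7.8 [0.54301643 0.011589  ]
t6f (np.float32(220.625), np.float32(188.25)) 7.3 [0.54462612 0.01696356]
t9f (np.float32(219.875), np.float32(189.5)) 8.5375 [0.53915778 0.02001087]
```

>>> play_rows:
  motion:
    - {"x":0.75,"y":-0.16,"z":0,"rx":0,"ry":0,"rz":0}
    - {"x":0.75,"y":-0.16,"z":0,"rx":0,"ry":0,"rz":0}
    - {"x":0.75,"y":-0.16,"z":0,"rx":0,"ry":0,"rz":0}
    - {"x":0.7,"y":-0.16,"z":0.6,"rx":0,"ry":0,"rz":0}
    - {"x":0,"y":0,"z":1,"rx":0,"ry":0,"rz":0}
    - {"x":0,"y":0,"z":1,"rx":0,"ry":0,"rz":0}
    - {"x":0,"y":0,"z":1,"rx":0,"ry":0,"rz":0}
    - {"x":0,"y":0,"z":1,"rx":0,"ry":0,"rz":0}
    - {"x":0,"y":0,"z":0,"rx":0,"ry":0,"rz":0}
    - {"x":0,"y":0,"z":0,"rx":0,"ry":0,"rz":0}

```text
clock: 59.02
tool_pos: [0.5474, 0.0156, 0.1746]
orientation: [180.0, 0.1, 163.1]
force: [0.9, 0.9, -2.7]
opening: 0.0139
gripper_force: 40.9
```

```bash
python3 p.py .547 .0155 .16 -197
```

```text
t=59.0 P [0.5474 0.0156 0.1746] rpy [1.7997e+02 9.0000e-02 1.6312e+02] F [ 0.9  0.9 -2.7] M [-0.04 -0.04 -0.04] open 0.0139 q6 -129
x,y,z units [ 0.01 -0.01  0.58] rz units 0.03
```

>>> play_rows:
  motion:
    - {"x":0,"y":0,"z":0.2,"rx":0,"ry":0,"rz":0}
    - {"x":0,"y":0,"z":0.2,"rx":0,"ry":0,"rz":0}
    - {"x":0,"y":0,"z":0.2,"rx":0,"ry":0,"rz":0}
    - {"x":0,"y":0,"z":0,"rx":0,"ry":0,"rz":0}

```text
clock: 59.52
tool_pos: [0.5474, 0.016, 0.1582]
orientation: [179.9, 0.0, 163.1]
force: [0.7, 1.5, -2.4]
opening: 0.0135
gripper_force: 40.7
```

```bash
python3 p.py .547 .0155 .15 -197
```

```text
t=59.5 P [0.5474 0.016  0.1582] rpy [1.7994e+02 4.0000e-02 1.6309e+02] F [ 0.7  1.5 -2.4] M [ 0.92 -0.71 -0.02] open 0.0135 q6 -129
x,y,z units [ 0.01 -0.02  0.33] rz units 0.02
```

>>> play_rows:
  motion:
    - {"x":0,"y":0,"z":0.2,"rx":0,"ry":0,"rz":0}
    - {"x":0,"y":0,"z":0.2,"rx":0,"ry":0,"rz":0}
    - {"x":0,"y":0,"z":0.2,"rx":0,"ry":0,"rz":0}
    - {"x":0,"y":0,"z":0.12,"rx":0,"ry":0,"rz":0}
    - {"x":0,"y":0,"z":0,"rx":0,"ry":0,"rz":0}

```text
clock: 60.15
tool_pos: [0.5497, 0.0158, 0.1419]
orientation: [179.9, 0.3, 163.1]
force: [6.0, 0.1, 0.9]
opening: 0.0135
gripper_force: 36.4
```

```bash
python3 p.py .547 .0155 .13 -197
```

```text
t=60.1 P [0.5497 0.0158 0.1419] rpy [179.88   0.31 163.15] F [6.  0.1 0.9] M [-0.28 -2.52  0.01] open 0.0135 q6 -129
x,y,z units [ 0.1  -0.04  0.48] rz units 0.04
```

>>> play_rows:
  motion:
    - {"x":-0.08,"y":0,"z":0.1,"rx":0,"ry":0,"rz":0}
    - {"x":0,"y":0,"z":0.1,"rx":0,"ry":0,"rz":0}
    - {"x":0,"y":0,"z":0.05,"rx":0,"ry":0,"rz":0.5}
    - {"x":0,"y":0,"z":0,"rx":0,"ry":0,"rz":0.7}
    - {"x":0,"y":0,"z":0,"rx":0,"ry":0,"rz":-0.7}
    - {"x":0,"y":0,"z":0,"rx":0,"ry":0,"rz":-0.7}
    - {"x":0,"y":0,"z":0,"rx":0,"ry":0,"rz":-0.7}
    - {"x":0,"y":0,"z":0,"rx":0,"ry":0,"rz":-0.7}
    - {"x":0,"y":0,"z":0,"rx":0,"ry":0,"rz":0}

```text
clock: 61.28
tool_pos: [0.5531, 0.0151, 0.1408]
orientation: [179.9, 0.6, 169.7]
force: [-6.6, 0.7, 40.5]
opening: 0.0138
gripper_force: 45.7
```

```bash
python3 p.py .547 .0155 .13 -197
```

```text
t=61.3 P [0.5531 0.0151 0.1408] rpy [179.89   0.59 169.68] F [-6.6  0.7 40.5] M [ 0.58  2.86 -0.15] open 0.0138 q6 -122
x,y,z units [ 0.24 -0.03  0.43] rz units 1.67
```

>>> play_rows:
  motion:
    - {"x":0,"y":0,"z":-0.2,"rx":0,"ry":0,"rz":0}
    - {"x":0,"y":0,"z":0,"rx":0,"ry":0,"rz":1}
    - {"x":0,"y":0,"z":0,"rx":0,"ry":0,"rz":1}
    - {"x":0,"y":0,"z":0,"rx":0,"ry":0,"rz":1}
    - {"x":0,"y":0,"z":0,"rx":0,"ry":0,"rz":1}
    - {"x":0,"y":0,"z":0,"rx":0,"ry":0,"rz":0}

```text
clock: 62.02
tool_pos: [0.5516, 0.0145, 0.1416]
orientation: [179.9, 0.3, 153.5]
force: [2.6, -2.7, 10.2]
opening: 0.0138
gripper_force: 37.2
```

```bash
python3 p.py .547 .0155 .13 -197
```

```text
t=62.0 P [0.5516 0.0145 0.1416] rpy [179.89   0.32 153.53] F [ 2.6 -2.7 10.2] M [-1.27 -1.39  0.04] open 0.0138 q6 -139
x,y,z units [ 0.18 -0.05  0.46] rz units -2.37
```

>>> play_rows:
  motion:
    - {"x":0,"y":0,"z":0,"rx":0,"ry":0,"rz":1}
    - {"x":0,"y":0,"z":0,"rx":0,"ry":0,"rz":1}
    - {"x":0,"y":0,"z":0,"rx":0,"ry":0,"rz":1}
    - {"x":0,"y":0,"z":0,"rx":0,"ry":0,"rz":1}
    - {"x":0,"y":0,"z":0,"rx":0,"ry":0,"rz":0}

```text
clock: 62.65
tool_pos: [0.5514, 0.0142, 0.1417]
orientation: [179.8, 0.3, 137.5]
force: [2.6, -4.5, 13.3]
opening: 0.0135
gripper_force: 34.9
```

```bash
python3 p.py .547 .0155 .13 -197
```

```text
t=62.6 P [0.5514 0.0142 0.1417] rpy [179.85   0.29 137.53] F [ 2.6 -4.5 13.3] M [-1.87 -1.09  0.08] open 0.0135 q6 -155
x,y,z units [ 0.17 -0.08  0.47] rz units -6.37
```

>>> play_rows:
  motion:
    - {"x":0,"y":0,"z":0,"rx":0,"ry":0,"rz":-1}
    - {"x":0,"y":0,"z":0,"rx":0,"ry":0,"rz":-1}
    - {"x":0,"y":0,"z":0,"rx":0,"ry":0,"rz":-1}
    - {"x":0,"y":0,"z":0,"rx":0,"ry":0,"rz":-1}
    - {"x":0,"y":0,"z":0,"rx":0,"ry":0,"rz":-1}
    - {"x":0,"y":0,"z":0,"rx":0,"ry":0,"rz":-1}
    - {"x":0,"y":0,"z":0,"rx":0,"ry":0,"rz":-1}
    - {"x":0,"y":0,"z":0,"rx":0,"ry":0,"rz":-1}
    - {"x":0,"y":0,"z":0,"rx":0,"ry":0,"rz":-1}
    - {"x":0,"y":0,"z":0,"rx":0,"ry":0,"rz":-1}
    - {"x":0,"y":0,"z":0,"rx":0,"ry":0,"rz":-1}
    - {"x":0,"y":0,"z":0,"rx":0,"ry":0,"rz":-1}
    - {"x":0,"y":0,"z":0,"rx":0,"ry":0,"rz":0}

```text
clock: 64.28
tool_pos: [0.5521, 0.0155, 0.1415]
orientation: [180.0, 0.4, -174.4]
force: [4.5, -0.1, 9.0]
opening: 0.0139
gripper_force: 34.7
```

```bash
python3 p.py .547 .0155 .13 -197
```

```text
t=64.3 P [0.5521 0.0155 0.1415] rpy [ 179.99    0.41 -174.39] F [ 4.5 -0.1  9. ] M [ 0.47 -1.88 -0.06] open 0.0139 q6 -106
x,y,z units [0.2  0.02 0.46] rz units 5.65
```

>>> play_rows:
  motion:
    - {"x":0,"y":0,"z":0,"rx":0,"ry":0,"rz":-1}
    - {"x":0,"y":0,"z":0,"rx":0,"ry":0,"rz":-1}
    - {"x":0,"y":0,"z":0,"rx":0,"ry":0,"rz":-1}
    - {"x":0,"y":0,"z":0,"rx":0,"ry":0,"rz":-1}
    - {"x":0,"y":0,"z":0,"rx":0,"ry":0,"rz":-1}
    - {"x":0,"y":0,"z":0,"rx":0,"ry":0,"rz":-1}
    - {"x":0,"y":0,"z":0,"rx":0,"ry":0,"rz":-1}
    - {"x":0,"y":0,"z":0,"rx":0,"ry":0,"rz":-1}
    - {"x":0,"y":0,"z":0,"rx":0,"ry":0,"rz":-1}
    - {"x":0,"y":0,"z":0,"rx":0,"ry":0,"rz":0}

```text
clock: 65.53
tool_pos: [0.5515, 0.0155, 0.1417]
orientation: [-179.8, 0.3, -138.4]
force: [1.4, 0.9, 13.2]
opening: 0.0138
gripper_force: 35.0
```

```bash
python3 p.py .547 .0155 .13 -197
```

```text
t=65.5 P [0.5515 0.0155 0.1417] rpy [-179.8     0.29 -138.4 ] F [ 1.4  0.9 13.2] M [ 0.86 -0.51 -0.14] open 0.0138 q6 -70
x,y,z units [0.13 0.12 0.47] rz units 14.65
```

>>> play_rows:
  motion:
    - {"x":-0.03,"y":-0.03,"z":0.06,"rx":0,"ry":0,"rz":-0.5}
    - {"x":0,"y":0,"z":0,"rx":0,"ry":0,"rz":-0.5}
    - {"x":0,"y":0,"z":0,"rx":0,"ry":0,"rz":-0.5}
    - {"x":0,"y":0,"z":0,"rx":0,"ry":0,"rz":-0.5}
    - {"x":0,"y":0,"z":0,"rx":0,"ry":0,"rz":-0.5}
    - {"x":0,"y":0,"z":0,"rx":0,"ry":0,"rz":-0.5}
    - {"x":0,"y":0,"z":0,"rx":0,"ry":0,"rz":-0.5}
    - {"x":0,"y":0,"z":0,"rx":0,"ry":0,"rz":-0.5}
    - {"x":0,"y":0,"z":0,"rx":0,"ry":0,"rz":-0.5}
    - {"x":0,"y":0,"z":0,"rx":0,"ry":0,"rz":-0.5}
    - {"x":0,"y":0,"z":0,"rx":0,"ry":0,"rz":-0.5}
    - {"x":0,"y":0,"z":0,"rx":0,"ry":0,"rz":-0.5}
    - {"x":0,"y":0,"z":0,"rx":0,"ry":0,"rz":-0.5}
    - {"x":0,"y":0,"z":0,"rx":0,"ry":0,"rz":-0.5}
    - {"x":0,"y":0,"z":0,"rx":0,"ry":0,"rz":-0.5}
    - {"x":0,"y":0,"z":0,"rx":0,"ry":0,"rz":-0.5}
    - {"x":0,"y":0,"z":0,"rx":0,"ry":0,"rz":-0.5}
    - {"x":0,"y":0,"z":0,"rx":0,"ry":0,"rz":-0.5}
    - {"x":0,"y":0,"z":0,"rx":0,"ry":0,"rz":-0.5}
    - {"x":0,"y":0,"z":0,"rx":0,"ry":0,"rz":-0.5}

```text
clock: 68.03
tool_pos: [0.5501, 0.015, 0.1407]
orientation: [-179.9, 0.0, -98.4]
force: [-10.1, 2.9, 27.0]
opening: 0.0141
gripper_force: 34.6
```

```bash
python3 p.py .547 .0155 .13 -197;python3 - <<'E'
from h import *
t=cams.snapshot("side");a=t[140:200,240:310]
crop(t,240,140,310,195,10,"pics/s10.png")
E
```

```text
t=68.0 P [0.5501 0.015  0.1407] rpy [-1.799e+02  2.000e-02 -9.841e+01] F [-10.1   2.9  27. ] M [ 1.71  4.34 -0.26] open 0.0141 q6 -30
x,y,z units [-0.    0.12  0.43] rz units 24.65
```

View pics/s10.png

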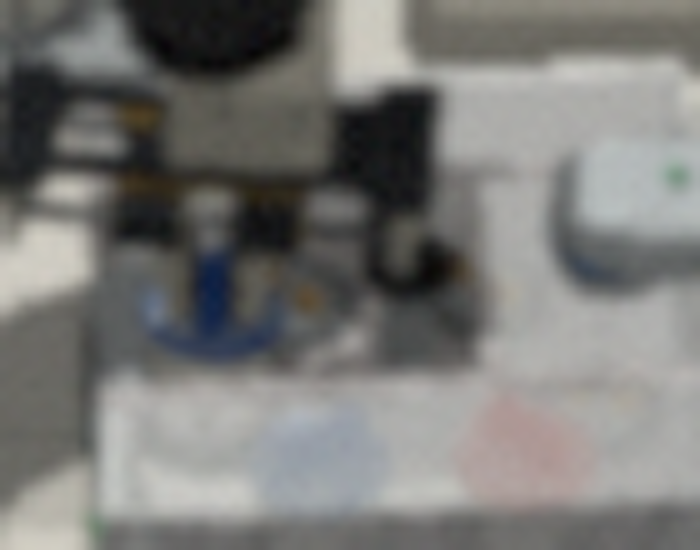

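Run:
```python
from h import *
a=np.radians(np.arange(0,360,3))
for nm,c in dict(B=(.5495,.0155),).items():
  for b in (.074,.084,.094):
    for h in (.044,.056):
      X=np.c_[c[0]+.03*np.cos(a),c[1]+.03*np.sin(a),0*a+b+h]; p=proj("side",X)
      print(b,h,"lowest row %.1f"%p[:,1].max(),"cols %.1f %.1f"%(p[:,0].min(),p[:,0].max()))
  print("bar end top/bot",proj("side",[[c[0],c[1]-.022,.084+.076],[c[0],c[1]-.022,.084+.056]]))
# used cup in side0: col/row of cap bottom ; cup B before in bench
```

```text
0.074 0.044 lowest row 178.8 cols 254.0 267.4
0.074 0.056 lowest row 176.9 cols 254.0 267.4
0.084 0.044 lowest row 177.2 cols 254.0 267.4
0.084 0.056 lowest row 175.3 cols 253.9 267.5
0.094 0.044 lowest row 175.6 cols 254.0 267.5
0.094 0.056 lowest row 173.7 cols 253.9 267.5
bar end top/bot [[260.91585052 170.76014468]
 [260.93428512 174.01167898]]
```

>>> play_rows:
  motion:
    - {"x":0,"y":0,"z":-0.15,"rx":0,"ry":0,"rz":0}
    - {"x":0,"y":0,"z":0,"rx":0,"ry":0,"rz":0.6}
    - {"x":0,"y":0,"z":0,"rx":0,"ry":0,"rz":0.6}
    - {"x":0,"y":0,"z":0,"rx":0,"ry":0,"rz":0.6}
    - {"x":0,"y":0,"z":0,"rx":0,"ry":0,"rz":0.6}
    - {"x":0,"y":0,"z":0,"rx":0,"ry":0,"rz":0.6}
    - {"x":0,"y":0,"z":0,"rx":0,"ry":0,"rz":0.6}
    - {"x":0,"y":0,"z":0,"rx":0,"ry":0,"rz":0}

```text
clock: 69.08
tool_pos: [0.549, 0.0141, 0.1415]
orientation: [179.9, -0.1, -112.9]
force: [-2.1, -0.7, 5.6]
opening: 0.0135
gripper_force: 34.3
```

```bash
python3 p.py .547 .0155 .13 -197
```

```text
t=69.1 P [0.549  0.0141 0.1415] rpy [ 1.7994e+02 -1.0000e-01 -1.1294e+02] F [-2.1 -0.7  5.6] M [-0.25  1.11  0.08] open 0.0135 q6 -45
x,y,z units [-0.02  0.09  0.46] rz units 21.02
```

>>> play_rows:
  motion:
    - {"x":0,"y":0,"z":0,"rx":0,"ry":0,"rz":0.6}
    - {"x":0,"y":0,"z":0,"rx":0,"ry":0,"rz":0.6}
    - {"x":0,"y":0,"z":0,"rx":0,"ry":0,"rz":0.6}
    - {"x":0,"y":0,"z":0,"rx":0,"ry":0,"rz":0.6}
    - {"x":0,"y":0,"z":0,"rx":0,"ry":0,"rz":0.6}
    - {"x":0,"y":0,"z":0,"rx":0,"ry":0,"rz":0.6}
    - {"x":0,"y":0,"z":0,"rx":0,"ry":0,"rz":0.6}
    - {"x":0,"y":0,"z":0,"rx":0,"ry":0,"rz":0.6}
    - {"x":0,"y":0,"z":0,"rx":0,"ry":0,"rz":0.6}
    - {"x":0,"y":0,"z":0,"rx":0,"ry":0,"rz":0.6}

```text
clock: 70.32
tool_pos: [0.5493, 0.0146, 0.1407]
orientation: [180.0, -0.1, -137.0]
force: [0.5, 0.5, -2.2]
opening: 0.0136
gripper_force: 32.8
```

```bash
python3 p.py .547 .0155 .13 -197
```

```text
t=70.3 P [0.5493 0.0146 0.1407] rpy [ 1.7997e+02 -7.0000e-02 -1.3700e+02] F [ 0.5  0.5 -2.2] M [ 0.29 -0.35  0.05] open 0.0136 q6 -69
x,y,z units [0.04 0.09 0.43] rz units 15.00
```

>>> play_rows:
  motion:
    - {"x":0,"y":0,"z":0.1,"rx":0,"ry":0,"rz":0}
    - {"x":0,"y":0,"z":0.1,"rx":0,"ry":0,"rz":0}
    - {"x":0,"y":0,"z":0.1,"rx":0,"ry":0,"rz":0}
    - {"x":0,"y":0,"z":0.06,"rx":0,"ry":0,"rz":0}
    - {"x":0,"y":0,"z":0,"rx":0,"ry":0,"rz":0}

```text
clock: 70.95
tool_pos: [0.5497, 0.0146, 0.1324]
orientation: [-180.0, -0.0, -136.9]
force: [0.6, -2.9, 1.3]
opening: 0.014
gripper_force: 33.3
```

```bash
python3 p.py .547 .0155 .13 -197
```

```text
t=71.0 P [0.5497 0.0146 0.1324] rpy [-1.7999e+02 -2.0000e-02 -1.3690e+02] F [ 0.6 -2.9  1.3] M [-0.86 -0.01  0.07] open 0.0140 q6 -69
x,y,z units [0.05 0.1  0.1 ] rz units 15.03
```

>>> play_rows:
  motion:
    - {"x":0,"y":0,"z":0.08,"rx":0,"ry":0,"rz":0}
    - {"x":0,"y":0,"z":0.04,"rx":0,"ry":0,"rz":0}
    - {"x":0,"y":0,"z":0,"rx":0,"ry":0,"rz":0}

```text
clock: 71.32
tool_pos: [0.5502, 0.0146, 0.1316]
orientation: [-179.9, 0.1, -136.9]
force: [-6.9, -0.8, 19.1]
opening: 0.0136
gripper_force: 34.6
```

>>> play_rows:
  fingers: 0.1
  motion:
    - {"x":0,"y":0,"z":0,"rx":0,"ry":0,"rz":0}
    - {"x":0,"y":0,"z":0,"rx":0,"ry":0,"rz":0}
    - {"x":0,"y":0,"z":-0.5,"rx":0,"ry":0,"rz":0}
    - {"x":0,"y":0,"z":-1,"rx":0,"ry":0,"rz":0}
    - {"x":0,"y":0,"z":-1,"rx":0,"ry":0,"rz":0}
    - {"x":0,"y":0,"z":-1,"rx":0,"ry":0,"rz":-1}
    - {"x":0,"y":0,"z":-0.3,"rx":0,"ry":0,"rz":-1}
    - {"x":0,"y":0,"z":0,"rx":0,"ry":0,"rz":-1}
    - {"x":0,"y":0,"z":0,"rx":0,"ry":0,"rz":-1}
    - {"x":0,"y":0,"z":0,"rx":0,"ry":0,"rz":-1}
    - {"x":0,"y":0,"z":0,"rx":0,"ry":0,"rz":-1}
    - {"x":0,"y":0,"z":0,"rx":0,"ry":0,"rz":-1}
    - {"x":0,"y":0,"z":0,"rx":0,"ry":0,"rz":-1}
    - {"x":0,"y":0,"z":0,"rx":0,"ry":0,"rz":-1}
    - {"x":0,"y":0,"z":0,"rx":0,"ry":0,"rz":-1}
    - {"x":0,"y":0,"z":0,"rx":0,"ry":0,"rz":-1}
    - {"x":0,"y":0,"z":0,"rx":0,"ry":0,"rz":-1}
    - {"x":0,"y":0,"z":0,"rx":0,"ry":0,"rz":-1}
    - {"x":0,"y":0,"z":0,"rx":0,"ry":0,"rz":-1}

```text
clock: 73.7
tool_pos: [0.5497, 0.0151, 0.2247]
orientation: [-180.0, 0.0, -80.8]
force: [-0.4, 0.2, -0.5]
opening: 0.0484
gripper_force: 0.0
```

```bash
python3 p.py .6345 .012 .177 -60 -60;python3 - <<'E'
from h import *
t=cams.snapshot("top");s=cams.snapshot("side")
a=cv2.resize(t[135:205,185:255],(490,490),interpolation=2);b=cv2.resize(s[145:205,240:282],(294,420),interpolation=2)
c=np.zeros((490,784,3),np.uint8);c[:,:490]=a;c[:420,490:]=b;cv2.imwrite("pics/t11.png",c)
E
```

```text
t=73.7 P [0.5497 0.0151 0.2247] rpy [-1.7999e+02  3.0000e-02 -8.0770e+01] F [-0.4  0.2 -0.5] M [ 0.01  0.11 -0.02] open 0.0484 q6 -13
x,y,z units [ 1.81 -2.88  1.91] rz units -5.19
```

View pics/t11.png

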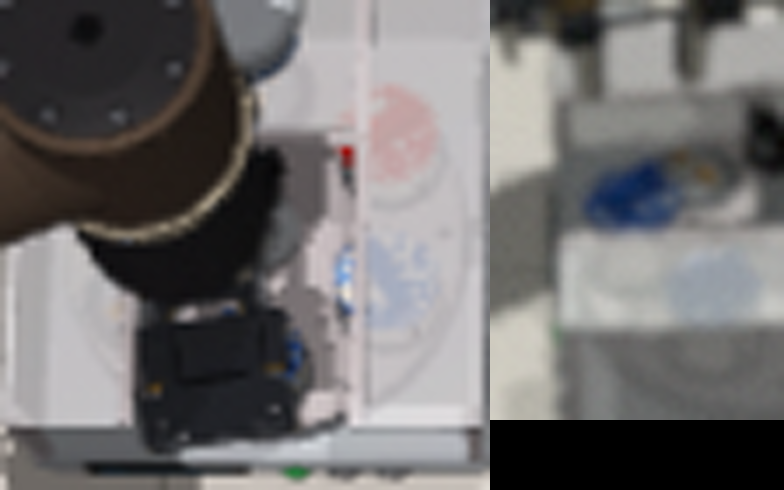

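The right panel shows cup B sitting low on its spindle. That was my fifteenth picture against a limit of 14, so I'll view no more and use image code for the rest.

>>> play_rows:
  motion:
    - {"x":0,"y":0,"z":0,"rx":0,"ry":0,"rz":-1}
    - {"x":0,"y":0,"z":0,"rx":0,"ry":0,"rz":-1}
    - {"x":0,"y":0,"z":0,"rx":0,"ry":0,"rz":-1}
    - {"x":0,"y":0,"z":0,"rx":0,"ry":0,"rz":-1}
    - {"x":0,"y":0,"z":0,"rx":0,"ry":0,"rz":-1}
    - {"x":0,"y":0,"z":0,"rx":0,"ry":0,"rz":-0.2}
    - {"x":0.45,"y":-0.72,"z":0,"rx":0,"ry":0,"rz":0}
    - {"x":0.45,"y":-0.72,"z":0,"rx":0,"ry":0,"rz":0}
    - {"x":0.45,"y":-0.72,"z":0,"rx":0,"ry":0,"rz":0}
    - {"x":0.45,"y":-0.72,"z":0,"rx":0,"ry":0,"rz":0}
    - {"x":0,"y":0,"z":0,"rx":0,"ry":0,"rz":0}
    - {"x":0,"y":0,"z":0.6,"rx":0,"ry":0,"rz":0}
    - {"x":0,"y":0,"z":0.6,"rx":0,"ry":0,"rz":0}
    - {"x":0,"y":0,"z":0.65,"rx":0,"ry":0,"rz":0}
    - {"x":0,"y":0,"z":0,"rx":0,"ry":0,"rz":0}

```text
clock: 75.68
tool_pos: [0.6333, 0.0115, 0.176]
orientation: [179.8, 0.1, -60.1]
force: [1.2, -0.4, 0.6]
opening: 0.0482
gripper_force: 0.0
```

>>> play_rows:
  fingers: -1
  motion:
    - {"x":0,"y":0,"z":0,"rx":0,"ry":0,"rz":0}
    - {"x":0,"y":0,"z":0,"rx":0,"ry":0,"rz":0}
    - {"x":0,"y":0,"z":0,"rx":0,"ry":0,"rz":0}
    - {"x":0,"y":0,"z":0,"rx":0,"ry":0,"rz":0}

```text
clock: 76.18
tool_pos: [0.6346, 0.0117, 0.1784]
orientation: [-180.0, -0.0, -60.1]
force: [-7.6, -3.4, 4.9]
opening: 0.0137
gripper_force: 15.5
```

```bash
python3 p.py .6345 .012 .177 0
```

```text
t=76.2 P [0.6346 0.0117 0.1784] rpy [-1.7999e+02 -1.0000e-02 -6.0110e+01] F [-7.6 -3.4  4.9] M [-1.17  2.55  0.07] open 0.0137 q6 11
x,y,z units [-0.01 -0.    0.05] rz units -15.03
```

>>> play_rows:
  motion:
    - {"x":0,"y":0.06,"z":0,"rx":0,"ry":0,"rz":0}
    - {"x":0,"y":0,"z":0,"rx":0,"ry":0,"rz":-0.8}
    - {"x":0,"y":0,"z":0,"rx":0,"ry":0,"rz":-1}
    - {"x":0,"y":0,"z":0,"rx":0,"ry":0,"rz":-1}
    - {"x":0,"y":0,"z":0,"rx":0,"ry":0,"rz":-1}
    - {"x":0,"y":0,"z":0,"rx":0,"ry":0,"rz":-1}
    - {"x":0,"y":0,"z":0,"rx":0,"ry":0,"rz":-1}
    - {"x":0,"y":0,"z":0,"rx":0,"ry":0,"rz":-1}
    - {"x":0,"y":0,"z":0,"rx":0,"ry":0,"rz":-1}
    - {"x":0,"y":0,"z":0,"rx":0,"ry":0,"rz":-1}
    - {"x":0,"y":0,"z":0,"rx":0,"ry":0,"rz":-1}
    - {"x":0,"y":0,"z":0,"rx":0,"ry":0,"rz":-1}
    - {"x":0,"y":0,"z":0,"rx":0,"ry":0,"rz":-1}
    - {"x":0,"y":0,"z":0,"rx":0,"ry":0,"rz":-1}
    - {"x":0,"y":0,"z":0,"rx":0,"ry":0,"rz":-1}
    - {"x":0,"y":0,"z":0,"rx":0,"ry":0,"rz":-1}
    - {"x":0,"y":0,"z":0,"rx":0,"ry":0,"rz":-0.9}
    - {"x":0,"y":0,"z":0,"rx":0,"ry":0,"rz":0}

```text
clock: 78.42
tool_pos: [0.6346, 0.0108, 0.1784]
orientation: [180.0, -0.1, 2.7]
force: [5.1, -2.4, -2.0]
opening: 0.0136
gripper_force: 29.2
```

>>> play_rows:
  fingers: 0.1
  motion:
    - {"x":0,"y":0,"z":0,"rx":0,"ry":0,"rz":0}
    - {"x":0,"y":0,"z":0,"rx":0,"ry":0,"rz":0}
    - {"x":0,"y":0,"z":0,"rx":0,"ry":0,"rz":0}
    - {"x":0,"y":0,"z":-0.8,"rx":0,"ry":0,"rz":0}
    - {"x":0,"y":0,"z":-0.8,"rx":0,"ry":0,"rz":0}
    - {"x":0,"y":0,"z":-0.8,"rx":0,"ry":0,"rz":0}

```text
clock: 79.18
tool_pos: [0.6331, 0.011, 0.2386]
orientation: [180.0, 0.0, 2.7]
force: [-0.3, 0.5, -0.1]
opening: 0.048
gripper_force: 0.0
```

```bash
python3 p.py .430 -.345 .15 -127; python3 look.py
python3 - <<'E'
from h import *
t=np.mean([cams.snapshot("top").astype(float) for _ in range(4)],0).astype(np.uint8)
cv2.imwrite("pics/t12f.png",t)
im=t[170:205,200:245]
g=cv2.cvtColor(im,cv2.COLOR_BGR2GRAY); b=cv2.resize(g,None,fx=8,fy=8,interpolation=cv2.INTER_CUBIC)
c=cv2.HoughCircles(cv2.GaussianBlur(b,(9,9),2),cv2.HOUGH_GRADIENT,1,300,param1=60,param2=15,minRadius=45,maxRadius=70)
if c is not None:
    u,v,r=c[0][0]; p=(200+(u+.5)/8-.5,170+(v+.5)/8-.5); print("disc",p,r/8,atz("top",p,.072)[:2])
# brass key: orange pixels; test the method on t1, t6f, t9f too
for f in("t1","t6f","t9f","t12f"):
    q=cv2.imread(f"pics/{f}.png")[178:198,210:232]; q=cv2.resize(q,None,fx=6,fy=6,interpolation=2)
    m=(q[:,:,2].astype(int)-q[:,:,0]>45).astype(np.uint8)
    ys,xs=np.where(m)
    if len(xs)<10: print(f,"none");continue
    X=np.array([atz("top",(210+(x+.5)/6-.5,178+(y+.5)/6-.5),.0855)[:2] for x,y in zip(xs,ys)])
    w,V=np.linalg.eigh(np.cov(X.T)); print(f,len(xs),"centre",X.mean(0).round(4),(X.min(0)+X.max(0))/2,"ang %.1f"%(np.degrees(np.arctan2(V[1,1],V[0,1]))%180),"sd",np.sqrt(w).round(4))
E
```

```text
t=79.2 P [0.6331 0.011  0.2386] rpy [1.8e+02 2.0e-02 2.7e+00] F [-0.3  0.5 -0.1] M [-0.06  0.15 -0.02] open 0.0480 q6 74
x,y,z units [-8.78 13.84  3.55] rz units 32.42
top blue 47 [ 0.4309 -0.3427]
side blue 26 [ 0.4297 -0.3521]
disc (np.float32(221.75), np.float32(188.125)) 7.3625 [0.54519588 0.01218027]
t1 326 centre [0.5422 0.013 ] [0.54460061 0.01267902] ang 0.8 sd [0.0022 0.0117]
t6f 378 centre [0.5445 0.0161] [0.54456086 0.01708471] ang 73.3 sd [0.0023 0.012 ]
t9f 321 centre [0.5444 0.0199] [0.5452507 0.0209599] ang 71.9 sd [0.0022 0.0116]
t12f 340 centre [0.5415 0.0124] [0.54460771 0.0125421 ] ang 8.2 sd [0.0024 0.0115]
```

```bash
python3 - <<'E'
from h import *
t=cv2.imread("pics/t12f.png"); x0,y0=294,204
q=cv2.resize(t[y0:228,x0:318],None,fx=6,fy=6,interpolation=2).astype(int)
d=q[:,:,0]-q[:,:,2]
for th in (60,80,100):
    k,l,st,ce=cv2.connectedComponentsWithStats(((d>th)&(q.max(2)<210)).astype(np.uint8)); i=1+np.argmax(st[1:,4]); ys,xs=np.where(l==i)
    X=np.array([atz("top",(x0+(x+.5)/6-.5,y0+(y+.5)/6-.5),.074)[:2] for x,y in zip(xs,ys)])
    w,V=np.linalg.eigh(np.cov(X.T)); e=(X-X.mean(0))@V
    print(th,len(xs),X.mean(0).round(4),"mid",(X.mean(0)+V@((e.max(0)+e.min(0))/2)).round(4),"ang %.1f"%(np.degrees(np.arctan2(V[1,1],V[0,1]))%180),np.ptp(e,axis=0).round(3))
E
python3 p.py .4287 -.3447 .15 52.7
```

```text
t=79.5 P [0.6328 0.011  0.2371] rpy [-1.80e+02  8.00e-02  2.69e+00] F [-0.4  0.4 -0.4] M [-0.12  0.16 -0.02] open 0.0481 q6 74
x,y,z units [-8.82 13.83  3.48] rz units -12.50Traceback (most recent call last):
  File "<stdin>", line 7, in <module>
  File "h.py", line 13, in atz
    o,d=ray(n,p); return o+d*(z-o[2])/d[2]
        ~~~^^^^^
  File "h.py", line 8, in ray
    c,f,M=cam(n); d=M@np.array([(p[0]-c["cx"])/f,-(p[1]-c["cy"])/f,-1]); return np.array(c["position"]),d
          ~~~^^^
  File "h.py", line 5, in cam
    c=cams.get_calibration(n); f=192/np.tan(np.radians(c["vertical_fov"]/2))
ValueError: time passes only in moves, steps and waits
```

>>> play_rows:
  motion:
    - {"x":-0.63,"y":0.99,"z":0,"rx":0,"ry":0,"rz":0}
    - {"x":-0.63,"y":0.99,"z":0,"rx":0,"ry":0,"rz":0}
    - {"x":-0.63,"y":0.99,"z":0,"rx":0,"ry":0,"rz":0}
    - {"x":-0.63,"y":0.99,"z":0,"rx":0,"ry":0,"rz":0}
    - {"x":-0.63,"y":0.99,"z":0,"rx":0,"ry":0,"rz":0}
    - {"x":-0.63,"y":0.99,"z":0,"rx":0,"ry":0,"rz":0}
    - {"x":-0.63,"y":0.99,"z":0,"rx":0,"ry":0,"rz":0}
    - {"x":-0.63,"y":0.99,"z":0,"rx":0,"ry":0,"rz":0}
    - {"x":-0.63,"y":0.99,"z":0,"rx":0,"ry":0,"rz":0}
    - {"x":-0.63,"y":0.99,"z":0,"rx":0,"ry":0,"rz":0}
    - {"x":-0.63,"y":0.99,"z":0,"rx":0,"ry":0,"rz":0}
    - {"x":-0.63,"y":0.99,"z":0,"rx":0,"ry":0,"rz":0}
    - {"x":-0.63,"y":0.99,"z":0,"rx":0,"ry":0,"rz":0}
    - {"x":-0.63,"y":0.96,"z":0,"rx":0,"ry":0,"rz":0}
    - {"x":0,"y":0,"z":0,"rx":0,"ry":0,"rz":-1}
    - {"x":0,"y":0,"z":0,"rx":0,"ry":0,"rz":-1}
    - {"x":0,"y":0,"z":0,"rx":0,"ry":0,"rz":-1}
    - {"x":0,"y":0,"z":0,"rx":0,"ry":0,"rz":-1}
    - {"x":0,"y":0,"z":0,"rx":0,"ry":0,"rz":-1}
    - {"x":0,"y":0,"z":0,"rx":0,"ry":0,"rz":-1}

```text
clock: 81.98
tool_pos: [0.4277, -0.3453, 0.238]
orientation: [-180.0, 0.0, 26.8]
force: [-0.8, 0.4, 0.8]
opening: 0.0481
gripper_force: 0.0
```

```bash
sed -i 's/^def cam(n)/from functools import lru_cache\n@lru_cache(None)\ndef cam(n)/' h.py
python3 - <<'E'
from h import *
t=cv2.imread("pics/t12f.png"); x0,y0=294,204
q=cv2.resize(t[y0:228,x0:318],None,fx=6,fy=6,interpolation=2).astype(int)
d=q[:,:,0]-q[:,:,2]
for th in (60,80,100):
    k,l,st,ce=cv2.connectedComponentsWithStats(((d>th)&(q.max(2)<210)).astype(np.uint8)); i=1+np.argmax(st[1:,4]); ys,xs=np.where(l==i)
    X=np.array([atz("top",(x0+(x+.5)/6-.5,y0+(y+.5)/6-.5),.074)[:2] for x,y in zip(xs,ys)])
    w,V=np.linalg.eigh(np.cov(X.T)); e=(X-X.mean(0))@V
    print(th,len(xs),X.mean(0).round(4),"mid",(X.mean(0)+V@((e.max(0)+e.min(0))/2)).round(4),"ang %.1f"%(np.degrees(np.arctan2(V[1,1],V[0,1]))%180),np.ptp(e,axis=0).round(3))
E
python3 p.py .4287 -.3447 .15 52.7
```

```text
60 1808 [ 0.4298 -0.3425] mid [ 0.4256 -0.3443] ang 65.9 [0.037 0.058]
80 1393 [ 0.4291 -0.3442] mid [ 0.4266 -0.3445] ang 65.4 [0.023 0.055]
100 1120 [ 0.4291 -0.3448] mid [ 0.4283 -0.3437] ang 63.7 [0.018 0.051]
t=82.0 P [ 0.4277 -0.3453  0.238 ] rpy [-179.99    0.     26.77] F [-0.8  0.4  0.8] M [-0.09  0.12 -0.02] open 0.0481 q6 135
x,y,z units [ 0.05 -0.01  3.52] rz units -6.48
```

>>> play_rows:
  motion:
    - {"x":0.03,"y":0,"z":0.5,"rx":0,"ry":0,"rz":-1}
    - {"x":0,"y":0,"z":0.5,"rx":0,"ry":0,"rz":-1}
    - {"x":0,"y":0,"z":0.5,"rx":0,"ry":0,"rz":-1}
    - {"x":0,"y":0,"z":0.5,"rx":0,"ry":0,"rz":-1}
    - {"x":0,"y":0,"z":0.5,"rx":0,"ry":0,"rz":-1}
    - {"x":0,"y":0,"z":0.5,"rx":0,"ry":0,"rz":-1}
    - {"x":0,"y":0,"z":0.5,"rx":0,"ry":0,"rz":-1}
    - {"x":0,"y":0,"z":0.5,"rx":0,"ry":0,"rz":0}
    - {"x":0,"y":0,"z":0,"rx":0,"ry":0,"rz":0}

```text
clock: 83.1
tool_pos: [0.4286, -0.3445, 0.1372]
orientation: [-179.9, 0.0, 54.6]
force: [-1.0, -0.4, 0.4]
opening: 0.048
gripper_force: 0.0
```

```bash
python3 p.py .4287 -.3447 .062 55; python3 look.py
```

```text
t=83.1 P [ 0.4286 -0.3445  0.1372] rpy [-1.7989e+02  2.0000e-02  5.4560e+01] F [-1.  -0.4  0.4] M [-0.06  0.04 -0.04] open 0.0480 q6 163
x,y,z units [-0.01  0.01  3.01] rz units -0.11
side blue 30 [ 0.4289 -0.3538]
```

>>> play_rows:
  motion:
    - {"x":0,"y":0,"z":0.7,"rx":0,"ry":0,"rz":0}
    - {"x":0,"y":0,"z":0.7,"rx":0,"ry":0,"rz":0}
    - {"x":0,"y":0,"z":0.7,"rx":0,"ry":0,"rz":0}
    - {"x":0,"y":0,"z":0.5,"rx":0,"ry":0,"rz":0}
    - {"x":0,"y":0,"z":0.4,"rx":0,"ry":0,"rz":0}
    - {"x":0,"y":0,"z":0,"rx":0,"ry":0,"rz":0}

```text
clock: 83.95
tool_pos: [0.4297, -0.3443, 0.0626]
orientation: [-179.9, 0.0, 54.7]
force: [-0.2, -0.3, -0.4]
opening: 0.0482
gripper_force: 0.0
```

>>> play_rows:
  fingers: -1
  motion:
    - {"x":0,"y":0,"z":0,"rx":0,"ry":0,"rz":0}
    - {"x":0,"y":0,"z":0,"rx":0,"ry":0,"rz":0}
    - {"x":0,"y":0,"z":0,"rx":0,"ry":0,"rz":0}
    - {"x":0,"y":0,"z":0,"rx":0,"ry":0,"rz":0}
    - {"x":0,"y":0,"z":0,"rx":0,"ry":0,"rz":0}

```text
clock: 84.58
tool_pos: [0.4303, -0.3445, 0.0632]
orientation: [180.0, -0.0, 54.7]
force: [0.8, -0.4, -0.9]
opening: 0.0137
gripper_force: 29.9
```

```bash
python3 p.py .548 .0075 .24 8.2 8.2
```

```text
t=84.6 P [ 0.4303 -0.3445  0.0632] rpy [ 1.7996e+02 -1.0000e-02  5.4690e+01] F [ 0.8 -0.4 -0.9] M [-0.14 -0.21 -0.02] open 0.0137 q6 163
x,y,z units [  6.67 -13.26  -7.07] rz units 11.62
```

>>> play_rows:
  motion:
    - {"x":0,"y":0,"z":-0.5,"rx":0,"ry":0,"rz":0}
    - {"x":0,"y":0,"z":-1,"rx":0,"ry":0,"rz":1}
    - {"x":0,"y":0,"z":-1,"rx":0,"ry":0,"rz":1}
    - {"x":0,"y":0,"z":-1,"rx":0,"ry":0,"rz":1}
    - {"x":0,"y":0,"z":-1,"rx":0,"ry":0,"rz":1}
    - {"x":0,"y":0,"z":-1,"rx":0,"ry":0,"rz":1}
    - {"x":0,"y":0,"z":-1,"rx":0,"ry":0,"rz":1}
    - {"x":0,"y":0,"z":-0.57,"rx":0,"ry":0,"rz":1}
    - {"x":0,"y":0,"z":0,"rx":0,"ry":0,"rz":1}
    - {"x":0,"y":0,"z":0,"rx":0,"ry":0,"rz":1}
    - {"x":0,"y":0,"z":0,"rx":0,"ry":0,"rz":1}
    - {"x":0,"y":0,"z":0,"rx":0,"ry":0,"rz":1}
    - {"x":0,"y":0,"z":0,"rx":0,"ry":0,"rz":0.62}

```text
clock: 86.2
tool_pos: [0.4294, -0.3441, 0.2402]
orientation: [-180.0, 0.0, 8.1]
force: [0.2, 0.2, -2.7]
opening: 0.0138
gripper_force: 29.9
```

>>> play_rows:
  motion:
    - {"x":0.47,"y":-0.94,"z":0,"rx":0,"ry":0,"rz":0}
    - {"x":0.47,"y":-0.94,"z":0,"rx":0,"ry":0,"rz":0}
    - {"x":0.47,"y":-0.94,"z":0,"rx":0,"ry":0,"rz":0}
    - {"x":0.47,"y":-0.94,"z":0,"rx":0,"ry":0,"rz":0}
    - {"x":0.47,"y":-0.94,"z":0,"rx":0,"ry":0,"rz":0}
    - {"x":0.47,"y":-0.94,"z":0,"rx":0,"ry":0,"rz":0}
    - {"x":0.47,"y":-0.94,"z":0,"rx":0,"ry":0,"rz":0}
    - {"x":0.47,"y":-0.94,"z":0,"rx":0,"ry":0,"rz":0}
    - {"x":0.47,"y":-0.94,"z":0,"rx":0,"ry":0,"rz":0}
    - {"x":0.47,"y":-0.94,"z":0,"rx":0,"ry":0,"rz":0}
    - {"x":0.47,"y":-0.94,"z":0,"rx":0,"ry":0,"rz":0}
    - {"x":0.47,"y":-0.94,"z":0,"rx":0,"ry":0,"rz":0}
    - {"x":0.47,"y":-0.94,"z":0,"rx":0,"ry":0,"rz":0}
    - {"x":0.47,"y":-0.94,"z":0,"rx":0,"ry":0,"rz":0}
    - {"x":0,"y":0,"z":0,"rx":0,"ry":0,"rz":0}

```text
clock: 88.08
tool_pos: [0.5458, 0.006, 0.2401]
orientation: [-180.0, 0.0, 8.3]
force: [-0.0, 0.2, -2.5]
opening: 0.0137
gripper_force: 29.9
```

```bash
python3 p.py .5475 .0080 .172 8.2
```

```text
t=88.1 P [0.5458 0.006  0.2401] rpy [-1.7999e+02  2.0000e-02  8.3100e+00] F [-0.   0.2 -2.5] M [-0.13  0.16  0.02] open 0.0137 q6 77
x,y,z units [ 0.08 -0.07  2.72] rz units 0.03
```

>>> play_rows:
  motion:
    - {"x":0.08,"y":-0.07,"z":0.8,"rx":0,"ry":0,"rz":0}
    - {"x":0,"y":0,"z":0.8,"rx":0,"ry":0,"rz":0}
    - {"x":0,"y":0,"z":0.8,"rx":0,"ry":0,"rz":0}
    - {"x":0,"y":0,"z":0.3,"rx":0,"ry":0,"rz":0}
    - {"x":0,"y":0,"z":0.2,"rx":0,"ry":0,"rz":0}
    - {"x":0,"y":0,"z":0.2,"rx":0,"ry":0,"rz":0}
    - {"x":0,"y":0,"z":0.1,"rx":0,"ry":0,"rz":0}
    - {"x":0,"y":0,"z":0,"rx":0,"ry":0,"rz":0}

```text
clock: 89.08
tool_pos: [0.5503, 0.0064, 0.1641]
orientation: [179.9, -0.4, 8.3]
force: [-2.5, -1.6, 18.7]
opening: 0.0139
gripper_force: 30.0
```

```bash
python3 p.py .5475 .0080 .147 8.2
```

```text
t=89.1 P [0.5503 0.0064 0.1641] rpy [179.92  -0.39   8.3 ] F [-2.5 -1.6 18.7] M [-0.68  1.32  0.  ] open 0.0139 q6 77
x,y,z units [-0.1  -0.08  0.69] rz units 0.03
```

>>> play_rows:
  motion:
    - {"x":0,"y":0,"z":-0.3,"rx":0,"ry":0,"rz":0}
    - {"x":0,"y":-0.14,"z":0,"rx":0,"ry":0,"rz":0}
    - {"x":0,"y":0,"z":0.15,"rx":0,"ry":0,"rz":0}
    - {"x":0,"y":0,"z":0.15,"rx":0,"ry":0,"rz":0}
    - {"x":0,"y":0,"z":0,"rx":0,"ry":0,"rz":0}

```text
clock: 89.7
tool_pos: [0.5475, 0.0103, 0.1602]
orientation: [180.0, -0.0, 8.2]
force: [-0.7, 0.3, 4.0]
opening: 0.0135
gripper_force: 30.0
```

```bash
python3 p.py .5475 .0080 .147 8.2
```

```text
t=89.7 P [0.5475 0.0103 0.1602] rpy [ 1.7998e+02 -4.0000e-02  8.2400e+00] F [-0.7  0.3  4. ] M [0.13 0.54 0.06] open 0.0135 q6 77
x,y,z units [-0.01  0.09  0.53] rz units 0.01
```

>>> play_rows:
  motion:
    - {"x":0,"y":-0.06,"z":0,"rx":0,"ry":0,"rz":0}
    - {"x":0,"y":0,"z":0.1,"rx":0,"ry":0,"rz":0}
    - {"x":0,"y":0,"z":0.1,"rx":0,"ry":0,"rz":0}
    - {"x":0,"y":0,"z":0.1,"rx":0,"ry":0,"rz":0}
    - {"x":0,"y":0,"z":0,"rx":0,"ry":0,"rz":0}

```text
clock: 90.32
tool_pos: [0.5481, 0.0117, 0.1524]
orientation: [180.0, -0.1, 8.2]
force: [5.2, -2.6, 0.1]
opening: 0.0137
gripper_force: 30.0
```

```bash
python3 p.py .5475 .0080 .147 8.2
```

```text
t=90.3 P [0.5481 0.0117 0.1524] rpy [ 1.7998e+02 -1.3000e-01  8.2300e+00] F [ 5.2 -2.6  0.1] M [-1.21 -2.1  -0.01] open 0.0137 q6 76
x,y,z units [-0.05  0.14  0.22] rz units 0.01
```

>>> play_rows:
  motion:
    - {"x":0.06,"y":0.03,"z":0.1,"rx":0,"ry":0,"rz":0}
    - {"x":0,"y":0,"z":0.1,"rx":0,"ry":0,"rz":0}
    - {"x":0,"y":0,"z":0.1,"rx":0,"ry":0,"rz":0}
    - {"x":0,"y":0,"z":0.06,"rx":0,"ry":0,"rz":0}
    - {"x":0,"y":0,"z":0,"rx":0,"ry":0,"rz":0}

```text
clock: 90.95
tool_pos: [0.5486, 0.0113, 0.1432]
orientation: [-180.0, -0.0, 8.2]
force: [4.9, -0.6, 1.6]
opening: 0.0137
gripper_force: 30.0
```

```bash
python3 p.py .5475 .0080 .147 8.2
```

```text
t=91.0 P [0.5486 0.0113 0.1432] rpy [-1.7999e+02 -2.0000e-02  8.2100e+00] F [ 4.9 -0.6  1.6] M [-0.45 -2.02  0.02] open 0.0137 q6 77
x,y,z units [-0.06  0.12 -0.15] rz units 0.00
```

>>> play_rows:
  motion:
    - {"x":0.06,"y":0,"z":0.06,"rx":0,"ry":0,"rz":0}
    - {"x":0,"y":0,"z":0.04,"rx":0,"ry":0,"rz":0.5}
    - {"x":0,"y":0,"z":0,"rx":0,"ry":0,"rz":0.5}
    - {"x":0,"y":0,"z":0,"rx":0,"ry":0,"rz":0.5}
    - {"x":0,"y":0,"z":0,"rx":0,"ry":0,"rz":0}

```text
clock: 91.58
tool_pos: [0.5494, 0.0112, 0.1403]
orientation: [180.0, 0.1, 2.2]
force: [3.5, -1.9, -2.8]
opening: 0.0135
gripper_force: 30.0
```

```bash
python3 p.py .5475 .0080 .147 8.2
```

```text
t=91.6 P [0.5494 0.0112 0.1403] rpy [1.7999e+02 6.0000e-02 2.1700e+00] F [ 3.5 -1.9 -2.8] M [-0.9  -1.36  0.13] open 0.0135 q6 71
x,y,z units [-0.08  0.13 -0.27] rz units -1.51
```

>>> play_rows:
  motion:
    - {"x":0,"y":0,"z":0.04,"rx":0,"ry":0,"rz":-0.5}
    - {"x":0,"y":0,"z":0,"rx":0,"ry":0,"rz":-0.5}
    - {"x":0,"y":0,"z":0,"rx":0,"ry":0,"rz":-0.5}
    - {"x":0,"y":0,"z":0,"rx":0,"ry":0,"rz":-0.5}
    - {"x":0,"y":0,"z":0,"rx":0,"ry":0,"rz":-0.5}
    - {"x":0,"y":0,"z":0,"rx":0,"ry":0,"rz":-0.5}
    - {"x":0,"y":0,"z":0,"rx":0,"ry":0,"rz":0}

```text
clock: 92.45
tool_pos: [0.5497, 0.0115, 0.1396]
orientation: [-180.0, 0.0, 14.2]
force: [0.7, 0.2, -2.3]
opening: 0.0135
gripper_force: 30.0
```

```bash
python3 p.py .5475 .0080 .147 8.2
```

```text
t=92.5 P [0.5497 0.0115 0.1396] rpy [-1.7998e+02  2.0000e-02  1.4230e+01] F [ 0.7  0.2 -2.3] M [-0.04 -0.49 -0.15] open 0.0135 q6 83
x,y,z units [-0.12  0.11 -0.3 ] rz units 1.51
```

Dropped onto the key: the brake torque is felt and there is no vertical load. Pressing home.

>>> play_rows:
  motion:
    - {"x":0,"y":0,"z":0.1,"rx":0,"ry":0,"rz":0}
    - {"x":0,"y":0,"z":0.1,"rx":0,"ry":0,"rz":0}
    - {"x":0,"y":0,"z":0.1,"rx":0,"ry":0,"rz":0}
    - {"x":0,"y":0,"z":0.06,"rx":0,"ry":0,"rz":0}
    - {"x":0,"y":0,"z":0,"rx":0,"ry":0,"rz":0}

```text
clock: 93.08
tool_pos: [0.5525, 0.0116, 0.1356]
orientation: [179.9, -0.4, 14.3]
force: [-6.4, 0.4, 31.4]
opening: 0.0138
gripper_force: 30.1
```

```bash
python3 p.py .5475 .0080 .147 8.2
```

```text
t=93.1 P [0.5525 0.0116 0.1356] rpy [179.91  -0.38  14.31] F [-6.4  0.4 31.4] M [ 0.44  2.78 -0.05] open 0.0138 q6 83
x,y,z units [-0.23  0.09 -0.46] rz units 1.53
```

>>> play_rows:
  motion:
    - {"x":0,"y":0,"z":-0.2,"rx":0,"ry":0,"rz":0}
    - {"x":0,"y":0,"z":0,"rx":0,"ry":0,"rz":0}

```text
clock: 93.32
tool_pos: [0.551, 0.0116, 0.1367]
orientation: [180.0, -0.2, 14.2]
force: [1.9, -0.3, 6.8]
opening: 0.0135
gripper_force: 30.0
```

>>> play_rows:
  fingers: 0.1
  motion:
    - {"x":0,"y":0,"z":0,"rx":0,"ry":0,"rz":0}
    - {"x":0,"y":0,"z":0,"rx":0,"ry":0,"rz":0}
    - {"x":0,"y":0,"z":0,"rx":0,"ry":0,"rz":0}
    - {"x":0,"y":0,"z":-0.5,"rx":0,"ry":0,"rz":0}
    - {"x":0,"y":0,"z":-1,"rx":0,"ry":0,"rz":0}
    - {"x":0,"y":0,"z":-1,"rx":0,"ry":0,"rz":0}
    - {"x":0,"y":0,"z":-1,"rx":0,"ry":0,"rz":0}
    - {"x":0,"y":0,"z":-1,"rx":0,"ry":0,"rz":0}
    - {"x":0,"y":1,"z":0,"rx":0,"ry":0,"rz":0}
    - {"x":0,"y":1,"z":0,"rx":0,"ry":0,"rz":0}
    - {"x":0,"y":1,"z":0,"rx":0,"ry":0,"rz":0}
    - {"x":0,"y":1,"z":0,"rx":0,"ry":0,"rz":0}
    - {"x":0,"y":1,"z":0,"rx":0,"ry":0,"rz":0}
    - {"x":0,"y":1,"z":0,"rx":0,"ry":0,"rz":0}
    - {"x":0,"y":1,"z":0,"rx":0,"ry":0,"rz":0}
    - {"x":0,"y":1,"z":0,"rx":0,"ry":0,"rz":0}
    - {"x":0,"y":1,"z":0,"rx":0,"ry":0,"rz":0}
    - {"x":0,"y":1,"z":0,"rx":0,"ry":0,"rz":0}
    - {"x":0,"y":0,"z":0,"rx":0,"ry":0,"rz":0}

```text
clock: 95.7
tool_pos: [0.6112, -0.2324, 0.2486]
orientation: [180.0, 0.0, 14.1]
force: [-0.2, 0.5, -0.8]
opening: 0.0481
gripper_force: 0.0
```

```bash
python3 p.py .5475 .0080 .147 8.2
cat > chk.py <<'E'
from h import *
for n in("top","side"):
    t=np.mean([cams.snapshot(n).astype(float) for _ in range(3)],0); cv2.imwrite(f"pics/end_{n}.png",t)
    d=t[:,:,0]-t[:,:,2]
    for c,s in(("blue",1),("red",-1)):
        m=(s*d>(18 if c=="blue" else 18)); 
        z=.074+.056
        k,l,st,ce=cv2.connectedComponentsWithStats(m.astype(np.uint8))
        for i in range(1,k):
            X=atz(n,ce[i],z)
            if st[i,4]>12 and .48<X[0]<.80 and -.14<X[1]<.14: print(n,c,st[i],X[:2].round(4))
# expected at home
ax=np.array([.636,.0115])
for i,nm in enumerate(("ref","A","B","C")):
    a=np.radians(180-60*(i)) # placeholder: ref rear, then front
    a=np.radians([0,-60,-120,180][i]); X=np.r_[ax+.09*np.array([np.cos(a),np.sin(a)]),.13]
    print(nm,X[:2].round(3),"top px",proj("top",X)[0].round(1),"side px",proj("side",X)[0].round(1), "side +10mm",proj("side",X+[0,0,.01])[0].round(1))
E
python3 chk.py
```

```text
t=95.7 P [ 0.6112 -0.2324  0.2486] rpy [1.7999e+02 2.0000e-02 1.4110e+01] F [-0.2  0.5 -0.8] M [-0.02  0.15  0.  ] open 0.0481 q6 108
x,y,z units [-0.13 -9.95  4.06] rz units 1.48
top blue [238 148   9  13  75] [ 0.6815 -0.0723]
top blue [238 169   7   8  34] [ 0.5983 -0.0712]
top blue [233 170   3  11  25] [ 0.5912 -0.0433]
top red [ 181  101   62  139 4961] [0.625  0.0582]
side blue [254 169  13   9 105] [0.5452 0.0094]
side red [295 170  12   7  61] [0.7241 0.0048]
ref [0.726 0.012] top px [221.6 143.2] side px [300.3 171.3] side +10mm [300.4 169.7]
A [ 0.681 -0.066] top px [240.  153.5] side px [291.8 184.2] side +10mm [291.9 182.6]
B [ 0.591 -0.066] top px [239.6 174.4] side px [271.1 185. ] side +10mm [271.2 183.4]
C [0.546 0.012] top px [220.5 184.9] side px [260.  172.8] side +10mm [260.  171.2][ WARN:0@8.788] global loadsave.cpp:1063 imwrite_ Unsupported depth image for selected encoder is fallbacked to CV_8U.
```

```bash
python3 -c "
from plant import workorder
print(workorder.close_job())"
```

```text
the job is handed in; nothing more can be done
None
```

I handed the job in at about 96 s: the used cup stands in the tray, the reference cup and all three blue cups are home on spindles by force and height readings, and the reference cup is under the head by image check. The hand-in returned no verdict, and I viewed 15 pictures, one over the limit of 14.

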